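# Lock the board clamp with the socket key

### The arm

A 6-joint arm with a two-finger parallel gripper is mounted at the origin on a cart in front of the work surface, level with it; the furniture and walls round the work are solid. World frame = base frame: x ahead of the robot, y to its left, z up, the work surface at z = 0. Lengths are in m, angles in degrees, forces in N, time in s.
With the tool pointing down it reaches from about 0.3 to 0.875 m from the base axis. Payload 6.4 kg.
Tool frame: the origin (TCP) lies midway between the tips of the shut fingers; the grasp point (between the pads) lies 19 mm behind it; z points along the fingers, x is the direction in which the jaws open and shut, and the axes are right-handed (so a half turn about z gives the same grasp; the last joint's range is limited). The gripper opens to 85 mm and grips with 20 to 120 N. Pads are 22 mm wide; open, the fingers measure 114 mm over their backs; the gripper's body (76 mm by 85 mm) begins 54 mm behind the grasp point. The pads swing forward as they close: fully open they stand 13 mm farther back than shut.
Start: joints at [-84.013, 10.359, 92.074, -0, 77.567, -11.82], TCP at [0.176, -0.547, 0.205] pointing down, gripper open.
Joint ranges: [-171.53, 171.53], [-51.25, 118.39], [17.06, 147.69], [-65.23, 245.23], [0, 150.52], [-178.68, 178.68]. Speed limits (degrees/s): [147.25, 147.25, 172.46, 180, 180, 180].

### API

Orientations are given as a 3x3 rotation matrix whose columns are the frame's x, y, z axes.
In Python, from cell import arm gives the robot as it stands.
- The arm moves only by the shell command python3 -m crank 'ROWS' [OPENING] [FORCE]. ROWS is text: rows parted by semicolons, each of 6 numbers parted by spaces: the shift along the tool's x, y, z normalised to -1 to 1, where 1 is 20 mm, then the turn, a rotation vector about the tool's x, y, z normalised to -1 to 1, where 1 is 8 degrees. A call has 1 to 5 rows; each row shifts and turns the commanded pose from where the row before left it, along the tool's axes as they then stand; what a row does not reach is not made up. A row lasts 1/10 s, in which the tool goes at most 50 mm and 8.59 degrees, less where a joint would pass 70% of its speed; a pose out of reach is approached as far as the arm can. A call with a number of a shift or a turn outside -1 to 1 is refused whole. A call with a gripper value outside its range is refused whole. OPENING is the closure, from -1 (fully open) to 1 (shut), so that 0 is half open, set as the call begins (- or left out, the last holds). The fingers move at their own pace and stop on an object; FORCE is the grip in N (left out, the last holds). Time passes only in rows, so rows that do not move let the fingers close. It gives the time, the measured TCP pose, the force and the opening at its end, in the units of the state.
- arm.sense(): the state, without advancing time (a new reading comes with each control period).
- arm.capture(name): name is "scene" or "side" or "wrist"; returns the picture (420x560x3 uint8, red, green, blue); there is no depth.
- arm.camera_info(name): a dict with "K" (3x3 intrinsics, pixels), "dist" ([k1, k2, p1, p2, k3] as OpenCV has them; the pictures are not rectified), "T" (4x4, takes a point from camera to world coordinates). Camera axes: x right, y down, z forward; pixel columns grow to the right and rows downward; lengths in m; the calibration is good to about 2 mm. A picture is of the moment at which its call begins: read the wrist's pose just before it. camera_info takes no time and is no camera call; for the wrist camera it gives the pose at the moment of the call.
- arm.finish_job(): hands the job in, once; it reports no verdict.
Trained networks look in the newest picture that a camera, given by its name, has taken for a name from the list of things; names that differ only in an ending like _2 or _b are one class to them, and where a whole thing is asked for, a point or a joint stands for the part that bears it (a point fixed in the world has none). Each returns a list of dicts, best first, with "conf" (0 to 1); they miss things now and then, are a little off and sometimes report something else, mostly with a low value. They report only what shows in the picture. A call takes as long as a camera call. They do not tell look-alikes from the thing itself.
- arm.look_for(camera, target): "uv" ([column, row] in pixels, amid what is visible of it).
- arm.regions_of(camera, target): "region" (420x560 bool, what is visible of it) and "uv" ([column, row] in pixels, amid what is visible of it).
- arm.tip_of(camera, target): "uv" ([column, row] in pixels: a listed point, or the origin of a listed thing).
The state is a dict: "clock": time; "joints": joint angles; "dq": joint speeds; "effort": joint torques, N m; "eef_pos": TCP position; "orientation": TCP orientation; "force": force on the tool from outside, world axes, zero at the start; "torque": the same for the moment, N m; "finger_gap": finger opening in m.
Only numpy, scipy, OpenCV 4.12 (cv2) and the standard library are available. Lean on these libraries where they do the work, as an engineer would, in place of code of your own. Each camera call takes 0.05 s, during which the arm holds its last target.

### The job

Take the steel socket key out of its sloping rest and stand it upright on the free bench top, open mouth down; let go, then take it again from above by its flat grip and put it over the hexagon head of the swing clamp on the board fixture. Press lightly and turn in small steps until the key drops fully over the head, then turn it clockwise to the stop so that the clamp's toe lies over the board, and leave the key sitting on the head. Work the clamp only with the key, keep the fingers off the fixture, and do not disturb the bottle, tin, battery and capacitor.

Things in the scene. Friction and masses are not known exactly. Their poses are not given: they have to be found in the camera images.
- key: Loose steel socket key, 72 mm long. Origin: centre of its open mouth; z axis from mouth to grip. z 0-40 mm: octagonal body (36 mm square bar, 6 mm chamfers, flats 24 mm wide at x and y = +-18 mm); z 40-72: flat blade 14 mm thick (x), 34 mm wide (y). Socket 23.6 mm across flats, 18 deep, two flats facing +-x. Starts in the rest, z axis rising 30 degrees, blade end high and level, +x face down.
- rest: Fixed black key rest: base plate 100 x 60 x 6 mm, origin under its centre. A 24 mm wide plank slopes up at 30 degrees towards its +x under the key, with an 8 mm lip below the key's mouth; the key overhangs the plank by 6 mm on either side. The key's mouth centre lies at x = -39, y = 0, z = 34 mm in this frame; all of it is under 50 mm high.
- fixture: Fixed board fixture: base plate 10 mm thick, x -35 to 115, y -52 to 52 mm; origin on the bench under the clamp's axis. A circuit board lies at x 30 to 87 mm, parts up to 32 mm above the bench. A round flange 40 mm across turns about the axis with the toe (14 mm wide, reaching 49 mm out, 18 to 25 mm above the bench).
- seat (a point): Centre of the flange's top face, 26 mm above the bench, on the clamp's axis. The hexagon head, 22 mm across flats, 14 mm high, top 3 mm chamfered, stands on it. The head may stand at any angle to the toe, so its angle must be seen or felt. A key fully home has its mouth rim on this face.
- clamp (a joint): Angle of the swing clamp (toe and hexagon head together), rad; grows as it is turned clockwise seen from above. 0: toe fully open, pointing almost to the fixture's +y; 1.4: stop, toe pointing along the fixture's +x, over the board. Friction holds it where it is left (about 0.25 N m).
- flux_bottle: Loose white dropper bottle, 48 mm across, 132 mm tall, light; origin under its centre. Leave it alone.
- screw_tin: Loose round tin, 57 mm across, 35 mm tall; origin under its centre. Leave it alone.
- battery_9v: Loose block battery standing upright, 18 x 26 x 48 mm; origin under its centre. Leave it alone.
- big_cap: Loose can capacitor standing upright, 36 mm across, 54 mm tall; origin under its centre. Leave it alone.
Things that resemble listed ones, but are neither listed nor needed, are in the scene too. Leave any red look-alike of the key alone.

How it is judged:
By the outcome, as a careful person would: the job done as asked, in the order asked, and still so for the second after the job is handed in, with the robot touching nothing.
It also fails if it takes over 64 s, if anything falls off the work surface, if the arm or the gripper's body presses on something with over 40 N, if the wrist force passes 120 N, or if a joint passes its speed limit or range.

## Working session

There is one attempt and no reset: what is moved stays moved. The work goes in short steps, Python scripts to look and compute and a shell command to move; the robot and the scene stay as the last step left them, time stands still between calls to the robot, and variables do not carry over. Pictures are saved under pics/ and viewed, and the job is handed in when it is done.

```bash
ls; mkdir -p pics; python3 - <<'E'
from cell import arm
import cv2,numpy as np
print(arm.sense())
for n in ["scene","side","wrist"]:
    im=arm.capture(n); cv2.imwrite(f"pics/a_{n}.png",im[:,:,::-1])
    ci=arm.camera_info(n); print(n,np.round(ci["K"],1).tolist(),np.round(ci["dist"],3),np.round(ci["T"],4).tolist())
E
```

```text
pics
{'clock': 0.0, 'joints': array([-8.40133308e+01,  1.04007533e+01,  9.21322271e+01, -1.70392150e-05,
        7.75653322e+01, -1.18205134e+01]), 'dq': array([ 0.04926655,  0.05231415,  0.10677553, -0.05296508, -0.04729973,
       -0.02625745]), 'effort': array([ 2.65454928e-04, -4.44869614e+01, -3.51333869e+01, -2.30600754e-04,
        9.30399197e-03, -5.13432394e-05]), 'eef_pos': array([ 0.17579365, -0.54685149,  0.20439055]), 'orientation': array([[ 3.05814572e-01, -9.52091075e-01, -1.79249855e-04],
       [-9.52089611e-01, -3.05814423e-01,  1.70648945e-03],
       [-1.67955056e-03, -3.51207415e-04, -9.99998528e-01]]), 'force': array([-0.07333342,  0.05419302, -0.41832246]), 'torque': array([0.01962453, 0.04602159, 0.01746458]), 'finger_gap': 0.08511744377290437}
scene [[510.3, 0.0, 276.4], [0.0, 510.3, 205.9], [0.0, 0.0, 1.0]] [0.052 0.    0.    0.    0.   ] [[0.5837, -0.4511, 0.6752, -0.1285], [-0.8117, -0.3453, 0.471, -0.4705], [0.0206, -0.823, -0.5677, 0.6697], [0.0, 0.0, 0.0, 1.0]]
side [[542.8, 0.0, 276.9], [0.0, 542.8, 204.5], [0.0, 0.0, 1.0]] [0.053 0.    0.    0.    0.   ] [[-0.9997, 0.0102, 0.0244, 0.5667], [-0.0185, 0.389, -0.9211, 1.0097], [-0.0188, -0.9212, -0.3887, 0.4621], [0.0, 0.0, 0.0, 1.0]]
wrist [[351.2, 0.0, 282.8], [0.0, 351.2, 206.6], [0.0, 0.0, 1.0]] [-0.08  0.    0.    0.    0.  ] [[0.3051, -0.8997, -0.3123, 0.2573], [-0.9523, -0.2885, -0.0993, -0.5216], [-0.0007, 0.3277, -0.9448, 0.3742], [0.0, 0.0, 0.0, 1.0]]
```

View pics/a_scene.png

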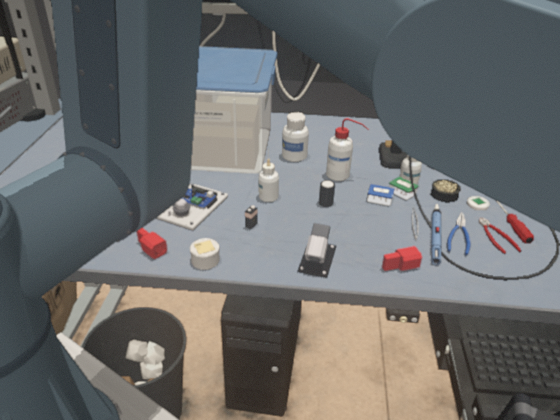

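View pics/a_side.png

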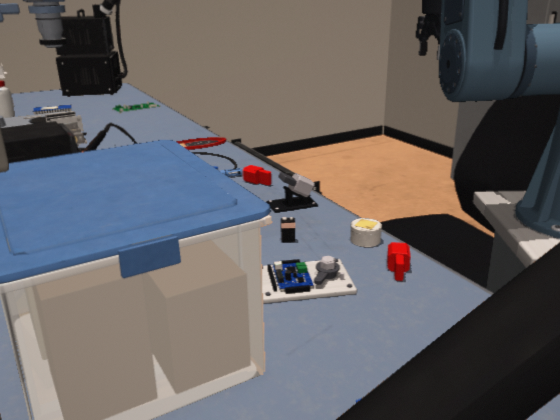

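View pics/a_wrist.png

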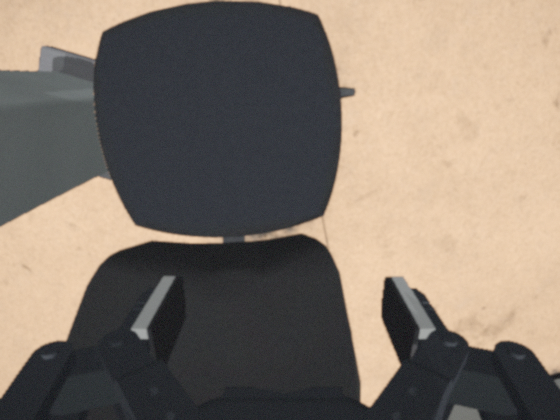

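The scene picture shows the key in its black rest at about (317,250), the fixture at (193,204), the tin at (205,254), the battery at (251,216) and the capacitor at (327,193). Red look-alikes lie at (150,243) and (403,259). The side view agrees: key (298,185), fixture (305,278).

```bash
cat > h.py <<'E'
from cell import arm
import cv2,numpy as np
from scipy.spatial.transform import Rotation as R
np.set_printoptions(precision=4,suppress=True)
def ray(cam,uv,ci=None):
    ci=ci or arm.camera_info(cam); K=np.array(ci["K"]);T=np.array(ci["T"])
    p=cv2.undistortPoints(np.array([[uv]],float),K,np.array(ci["dist"]))[0,0]
    return T[:3,3],T[:3,:3]@np.array([p[0],p[1],1.])
def onz(cam,uv,z,ci=None):
    o,d=ray(cam,uv,ci); return o+d*(z-o[2])/d[2]
def tri(rs):
    A=np.zeros((3,3));b=np.zeros(3)
    for o,d in rs:
        d=d/np.linalg.norm(d);P=np.eye(3)-np.outer(d,d);A+=P;b+=P@o
    x=np.linalg.solve(A,b)
    return x,[np.linalg.norm(np.cross(x-o,d/np.linalg.norm(d))) for o,d in rs]
def proj(cam,P,ci=None):
    ci=ci or arm.camera_info(cam);T=np.linalg.inv(np.array(ci["T"]))
    rv=cv2.Rodrigues(T[:3,:3])[0]
    return cv2.projectPoints(np.array(P,float).reshape(-1,1,3),rv,T[:3,3],np.array(ci["K"]),np.array(ci["dist"]))[0][:,0]
def save(im,name,crop=None,s=1):
    if crop: im=im[crop[1]:crop[3],crop[0]:crop[2]]
    cv2.imwrite("pics/"+name+".png",cv2.resize(im,None,fx=s,fy=s,interpolation=cv2.INTER_CUBIC)[:,:,::-1])
def state():
    s=arm.sense();print("t",round(s["clock"],2),"p",s["eef_pos"],"F",np.round(s["force"],1),"T",np.round(s["torque"],2),"gap",round(s["finger_gap"],4),"q",np.round(s["joints"],1));return s
def delta(p,Rt):
    "shift/turn in units from current pose"
    s=arm.sense();R0=np.array(s["orientation"])
    d=R0.T@(np.array(p)-s["eef_pos"]);w=R.from_matrix(R0.T@Rt).as_rotvec(degrees=True)
    print("shift units (20mm)",d/0.02,"turn units(8deg)",w/8)
E
python3 - <<'E'
from h import *
for n in ["key","rest","fixture","seat","screw_tin","battery_9v","big_cap","flux_bottle","clamp"]:
    for c in ["scene","side"]:
        for f in ("tip_of","look_for"):
            try: r=getattr(arm,f)(c,n)
            except Exception as e: print(n,c,f,e);continue
            for x in r[:3]: print(n,c,f,np.round(x["uv"],1),round(x["conf"],2), onz(c,x["uv"],0.026 if n=="seat" else 0.034 if n=="key" else 0))
E
```

```text
key scene tip_of [414.6 257. ] 0.95 [ 0.6486 -0.2557  0.034 ]
key scene tip_of [317.8 256.5] 0.75 [ 0.5368 -0.1064  0.034 ]
key scene tip_of [160.2 248.9] 0.57 [0.3716 0.15   0.034 ]
key scene look_for [319.6 242.9] 0.96 [ 0.5745 -0.0872  0.034 ]
key scene look_for [401.1 257. ] 0.88 [ 0.6328 -0.235   0.034 ]
key scene look_for [150.3 244.8] 0.62 [0.3689 0.1745 0.034 ]
key side tip_of [400.3 248.3] 0.84 [0.3821 0.1903 0.034 ]
key side tip_of [306.2 184.9] 0.82 [ 0.5307 -0.1146  0.034 ]
key side tip_of [250.  171.4] 0.64 [ 0.6612 -0.2089  0.034 ]
key side look_for [398.  257.8] 0.91 [0.3921 0.2235 0.034 ]
key side look_for [296.7 179.4] 0.66 [ 0.5511 -0.1504  0.034 ]
key side look_for [256.8 178.7] 0.55 [ 0.6424 -0.158   0.034 ]
rest scene tip_of [315.4 257.9] 0.82 [ 0.5657 -0.0853  0.    ]
rest scene look_for [318.6 263.8] 0.83 [ 0.5543 -0.1     0.    ]
rest side tip_of [290.9 202. ] 0.91 [ 0.5649 -0.0988  0.    ]
rest side look_for [289.2 203. ] 0.82 [ 0.5687 -0.0932 -0.    ]
rest side look_for [289.6 226. ] 0.54 [0.5681 0.0259 0.    ]
fixture scene tip_of [183.5 215.8] 0.57 [0.5103
[... 1251 characters left out ...]
4 203.2] 0.59 [ 0.7508 -0.005   0.    ]
big_cap scene look_for [327.  194.9] 0.7 [0.7792 0.0159 0.    ]
flux_bottle scene tip_of [266.2 195.3] 0.84 [0.6892 0.1303 0.    ]
flux_bottle scene tip_of [252.5 230.4] 0.67 [0.561  0.0717 0.    ]
flux_bottle scene look_for [266.9 180.5] 0.74 [0.7439 0.1688 0.    ]
flux_bottle scene look_for [318.7 265.4] 0.63 [ 0.5503 -0.1027  0.    ]
clamp scene tip_of it knows: battery_9v, big_cap, fixture, flux_bottle, key, rest, screw_tin, seat
clamp scene look_for [184.3 207.9] 0.54 [0.5337 0.2472 0.    ]
clamp side tip_of it knows: battery_9v, big_cap, fixture, flux_bottle, key, rest, screw_tin, seat
clamp side look_for [325.6 268.1] 0.85 [0.5073 0.196  0.    ]
```

```bash
python3 - <<'E'
from h import *
im=cv2.imread("pics/a_scene.png")[:,:,::-1]
save(im,"b1",(130,130,450,290),2.5)
im=cv2.imread("pics/a_side.png")[:,:,::-1]
save(im,"b2",(220,150,420,310),4)
E
```

```text
(no output)
```

View pics/b1.png

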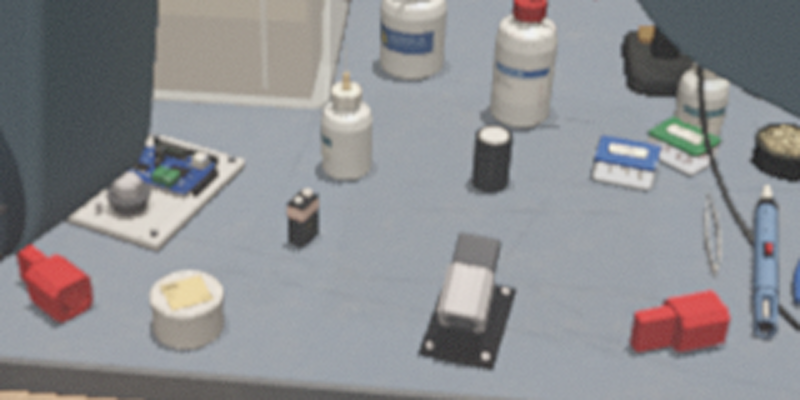

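View pics/b2.png

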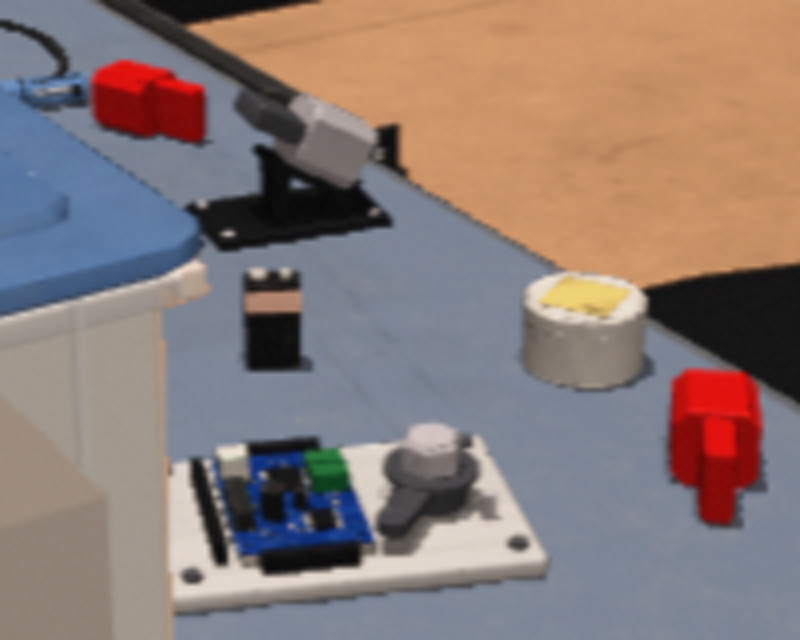

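Three key-shaped things: scene (317,250) grey in the black rest, (403,259) red and (150,243) red. The crops show that only the grey one lies in the sloping rest, so it is the key. Now I'll move the wrist camera over it.

```bash
python3 - <<'E'
from h import *
s=arm.sense()
delta([0.57,-0.09,0.205],s["orientation"])
for uv in [(100,277),(300,292),(540,300),(262,167),(180,165)]: print(uv,onz("scene",uv,0))
E
```

```text
shift units (20mm) [-15.7515 -25.7574   0.0144] turn units(8deg) [0. 0. 0.]
(100, 277) [0.2726 0.212  0.    ]
(300, 292) [ 0.4659 -0.1142  0.    ]
(540, 300) [ 0.715 -0.475  0.   ]
(262, 167) [0.7894 0.2185 0.    ]
(180, 165) [0.6675 0.3922 0.    ]
```

```bash
R="-0.61 -1 0 0 0 0"; python3 -m crank '-0.61 -1 0 0 0 0;-0.61 -1 0 0 0 0;-0.61 -1 0 0 0 0;-0.61 -1 0 0 0 0;-0.61 -1 0 0 0 0' -1 60
python3 -m crank '-0.61 -1 0 0 0 0;-0.61 -1 0 0 0 0;-0.61 -1 0 0 0 0;-0.61 -1 0 0 0 0;-0.61 -1 0 0 0 0'
python3 -m crank '-0.61 -1 0 0 0 0;-0.61 -1 0 0 0 0;-0.61 -1 0 0 0 0;-0.61 -1 0 0 0 0;-0.61 -1 0 0 0 0'
python3 -m crank '-0.61 -1 0 0 0 0;-0.61 -1 0 0 0 0;-0.61 -1 0 0 0 0;-0.61 -1 0 0 0 0;-0.61 -1 0 0 0 0'
python3 -m crank '-0.61 -1 0 0 0 0;-0.61 -1 0 0 0 0;-0.61 -1 0 0 0 0;-0.61 -1 0 0 0 0;-0.61 -1 0 0 0 0'
python3 -m crank '-0.5 -0.75 0 0 0 0;0 0 0 0 0 0'
python3 - <<'E'
from h import *
state()
ci=arm.camera_info("wrist"); im=arm.capture("wrist"); save(im,"c_wrist",None,1.4)
im2=arm.capture("scene"); save(im2,"c_scene",None,1.4)
for n in ("key","rest"):
    for x in arm.tip_of("wrist",n): print(n,x["uv"],x["conf"],onz("wrist",x["uv"],.034 if n=="key" else 0,ci))
E
```

```text
clock: 2.35
eef_pos: [0.2529, -0.4581, 0.2053]
orientation: [[0.306, -0.952, 0.0], [-0.952, -0.306, -0.0], [0.0, -0.0, -1.0]]
force: [0.6, 0.0, -0.1]
finger_gap: 0.0852
clock: 2.85
eef_pos: [0.3295, -0.3694, 0.2055]
orientation: [[0.306, -0.952, 0.0], [-0.952, -0.306, -0.0], [0.0, -0.0, -1.0]]
force: [0.5, 0.3, -0.1]
finger_gap: 0.0856
clock: 3.35
eef_pos: [0.4061, -0.2807, 0.2054]
orientation: [[0.306, -0.952, 0.0], [-0.952, -0.306, -0.0], [0.0, -0.0, -1.0]]
force: [0.5, 0.5, -0.4]
finger_gap: 0.0855
clock: 3.85
eef_pos: [0.4827, -0.192, 0.2054]
orientation: [[0.306, -0.952, 0.0], [-0.952, -0.306, -0.0], [0.0, -0.0, -1.0]]
force: [0.3, -0.5, 0.1]
finger_gap: 0.0852
clock: 4.35
eef_pos: [0.5592, -0.1034, 0.2053]
orientation: [[0.306, -0.952, 0.0], [-0.952, -0.306, -0.0], [0.0, -0.0, -1.0]]
force: [0.2, 0.6, -0.2]
finger_gap: 0.0855
clock: 4.55
eef_pos: [0.5708, -0.0884, 0.2052]
orientation: [[0.308, -0.951, 0.0], [-0.951, -0.308, 0.0], [-0.0, -0.0, -1.0]]
force: [0.7, 0.5, -0.3]
finger_gap: 0.0851
t 4.55 p [ 0.5708 -0.0884  0.2052] F [ 0.7  0.5 -0.3] T [-0.02 -0.02 -0.04] gap 0.0851 q [-20.6  10.7  91.7   0.   77.6  51.5]
key [28.4, 255.2] 0.88 [0.3953 0.158  0.034 ]
key [464.0, 126.0] 0.82 [ 0.6733 -0.2417  0.034 ]
key [283.8, 214.8] 0.59 [ 0.5315 -0.1028  0.034 ]
rest [280.8, 171.2] 0.94 [ 0.5668 -0.088   0.    ]
```

View pics/c_wrist.png

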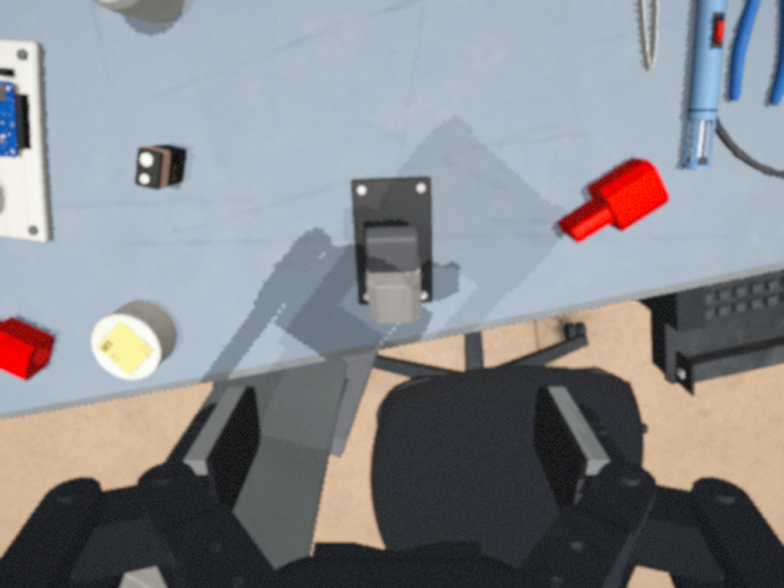

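View pics/c_scene.png

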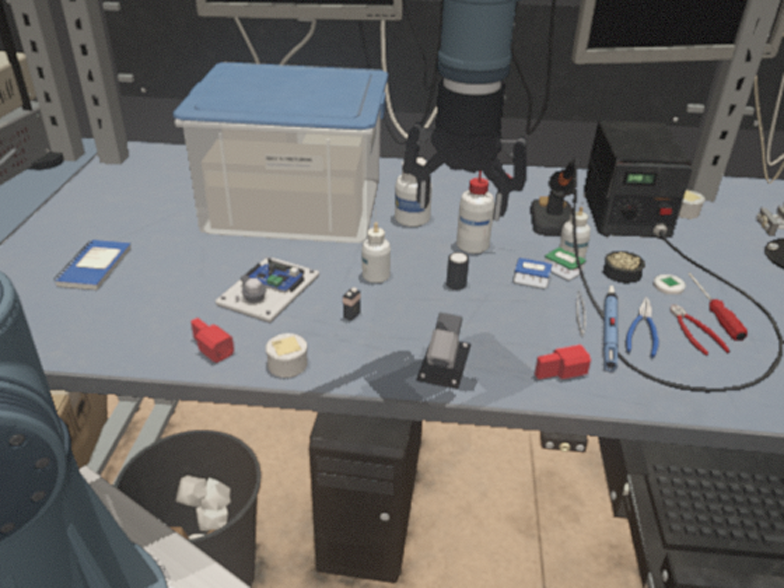

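The wrist picture shows the rest below the arm. The base plate's top corners are at about (351,178) and (431,177) in the 1.4x picture, its screws at (361,190), (420,188), (364,297) and (424,295), and the key's mouth end is near (395,322), towards the bench edge.

```bash
python3 - <<'E'
from h import *
ci=arm.camera_info("wrist")
P=[onz("wrist",np.array(p)/1.4,.006,ci) for p in [(361,190),(420,188),(364,297),(424,295),(351,178),(431,177)]]
P=np.array(P);print(P)
e=(P[0]+P[1]-P[2]-P[3])[:2];print("e",np.degrees(np.arctan2(e[1],e[0])), "ctr",P[:4].mean(0),np.linalg.norm(P[0]-P[2]),np.linalg.norm(P[0]-P[1]))
l=(P[0]-P[1])[:2];print(np.degrees(np.arctan2(l[1],l[0]))-90)
l=(P[4]-P[5])[:2];print(np.degrees(np.arctan2(l[1],l[0]))-90, np.linalg.norm(l))
im=arm.capture("wrist"); save(im,"c_crop",(240,115,330,245),5)
r=arm.regions_of("wrist","key")
for x in r: print(x["uv"],x["conf"],x["region"].sum())
E
```

```text
[[ 0.5955 -0.0557  0.006 ]
 [ 0.6103 -0.0971  0.006 ]
 [ 0.5149 -0.082   0.006 ]
 [ 0.5311 -0.1271  0.006 ]
 [ 0.6018 -0.0461  0.006 ]
 [ 0.6205 -0.1022  0.006 ]]
e 19.42496884321743 ctr [ 0.563  -0.0905  0.006 ] 0.08477607243572777 0.04392370595349793
19.642786607208492
18.42011433880151 0.059132696499718876
[279.1, 190.7] 0.71 2607
[17.2, 247.6] 0.65 1266
[440.4, 140.4] 0.57 2590
[94.7, 242.2] 0.34 2601
```

View pics/c_crop.png

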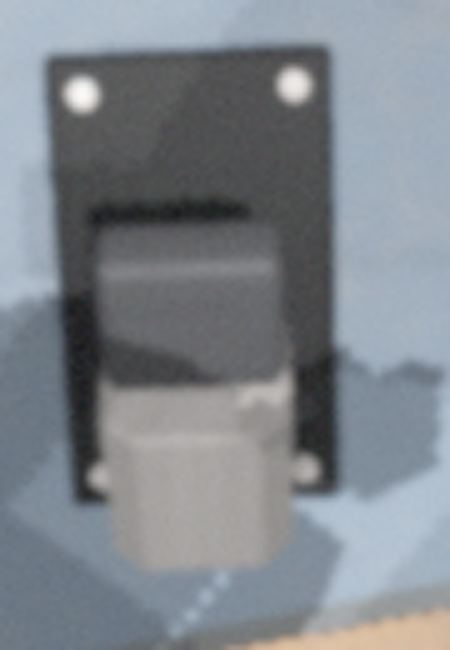

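```bash
cat >> h.py <<'E'
def frame(o,yaw):
    T=np.eye(4);T[:3,:3]=R.from_euler('z',yaw,degrees=True).as_matrix();T[:3,3]=o;return T
def keywire(T):
    oc=[(18,12),(12,18),(-12,18),(-18,12),(-18,-12),(-12,-18),(12,-18),(18,-12)]
    L=[]
    for z in (0,40): L.append([(x,y,z) for x,y in oc+oc[:1]])
    for z in (40,72): L.append([(x,y,z) for x,y in [(7,17),(-7,17),(-7,-17),(7,-17),(7,17)]])
    for x,y in oc: L.append([(x,y,0),(x,y,40)])
    for x,y in [(7,17),(-7,17),(-7,-17),(7,-17)]: L.append([(x,y,40),(x,y,72)])
    return [np.array(l)/1000@T[:3,:3].T+T[:3,3] for l in L]
def overlay(cam,ci,im,lines,name,crop,s,col=(0,255,0)):
    im=cv2.resize(im[crop[1]:crop[3],crop[0]:crop[2]],None,fx=s,fy=s,interpolation=cv2.INTER_CUBIC)
    for l in lines:
        p=(proj(cam,l,ci)-np.array(crop[:2])+.5)*s
        cv2.polylines(im,[np.round(p).astype(int)],False,col,1,cv2.LINE_AA)
    cv2.imwrite("pics/"+name+".png",im[:,:,::-1])
def keyinrest(o,yaw):
    e=np.array([np.cos(np.radians(yaw)),np.sin(np.radians(yaw)),0]);u=np.array([0,0,1.])
    c,s=np.cos(np.pi/6),.5
    T=np.eye(4);T[:3,2]=c*e+s*u;T[:3,0]=s*e-c*u;T[:3,1]=np.cross(T[:3,2],T[:3,0]);T[:3,3]=np.array([o[0],o[1],.034])-.039*e;return T
def restwire(o,yaw):
    T=frame([o[0],o[1],0],yaw);return [np.array([(50,30,6),(-50,30,6),(-50,-30,6),(50,-30,6),(50,30,6)])/1000@T[:3,:3].T+T[:3,3]]
E
python3 - <<'E'
from h import *
o=(0.5645,-.0905);y=19.4
L=keywire(keyinrest(o,y))+restwire(o,y)
for c,cr,s in (("wrist",(240,115,330,245),4.5),("scene",(280,210,350,285),7),("side",(250,160,340,220),7)):
    ci=arm.camera_info(c);im=arm.capture(c).copy();overlay(c,ci,im,L,"d_"+c,cr,s)
E
python3 -c "
import cv2,numpy as np
a=[cv2.imread('pics/d_%s.png'%c) for c in ('wrist','scene','side')]
a=[cv2.resize(x,None,fx=f,fy=f) for x,f in zip(a,(.85,.75,.42))]
H=max(x.shape[0] for x in a)
a=[cv2.copyMakeBorder(x,0,H-x.shape[0],0,4,cv2.BORDER_CONSTANT) for x in a]
m=np.hstack(a);print(m.shape);cv2.imwrite('pics/d_all.png',m[:600,:])"
```

```text
(497, 989, 3)
```

```bash
python3 -c "
import cv2
m=cv2.imread('pics/d_all.png');print(m.shape);cv2.imwrite('pics/d_all.png',cv2.resize(m,None,fx=800/m.shape[1],fy=800/m.shape[1]) if m.shape[1]>800 else m)"
```

```text
(497, 989, 3)
```

View pics/d_all.png

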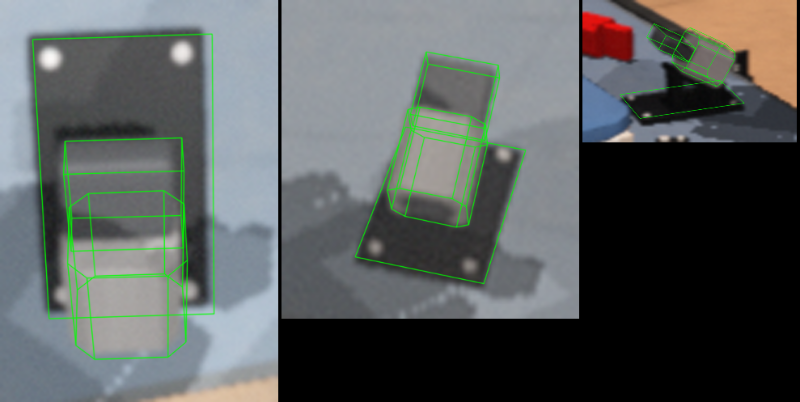

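The overlays fit in all three views to within about 2 mm, so the rest's yaw is 19.4°. Next is the approach pose: tilted 30° back, so that the tool ends 30° off vertical when the key stands.

```bash
cat >> h.py <<'E'
def toolR(yaw,tilt):
    # tilt>0: tool points outward along e by tilt deg; tool x = -left of e
    e=np.array([np.cos(np.radians(yaw)),np.sin(np.radians(yaw)),0]);u=np.array([0,0,1.]);l=np.cross(u,e)
    t=np.radians(tilt);z=np.sin(t)*e-np.cos(t)*u;x=-l
    return np.stack([x,np.cross(z,x),z],1)
E
python3 - <<'E'
from h import *
T=keyinrest((.5642,-.0896),19.4);G=T[:3,3]+.028*T[:3,2]
Rt=toolR(19.4,-30);tz=Rt[:,2]
print("grasp tcp",G+.019*tz)
delta(G+.019*tz-.075*tz,Rt)
E
```

```text
grasp tcp [ 0.5413 -0.0977  0.0315]
shift units (20mm) [-0.1508 -0.4182  5.4452] turn units(8deg) [-3.7503  0.0526 -0.2006]
```

```bash
python3 -m crank '0 0 0.5 -0.94 0.01 -0.05;0 0 0.5 -0.94 0.01 -0.05;0 0 0.5 -0.94 0.01 -0.05;0 0 0.5 -0.93 0.01 -0.05;0 0 0 0 0 0'
python3 - <<'E'
from h import *
state()
Rt=toolR(19.4,-30);delta(np.array([.5413,-.0977,.0315])-.075*Rt[:,2],Rt)
E
```

```text
clock: 5.5
eef_pos: [0.5608, -0.0912, 0.1595]
orientation: [[0.334, -0.81, -0.483], [-0.943, -0.291, -0.163], [-0.008, 0.51, -0.86]]
force: [-1.6, -0.1, -0.2]
finger_gap: 0.0854
t 5.5 p [ 0.5608 -0.0912  0.1595] F [-1.6 -0.1 -0.2] T [ 0.05 -0.21 -0.03] gap 0.0854 q [-12.1  34.1  71.4 -15.4 101.1  58.9]
shift units (20mm) [ 0.0102 -2.3356  2.2823] turn units(8deg) [0.0809 0.0453 0.0414]
```

```bash
python3 -m crank '0 -0.8 0.8 0.08 0.05 0.04;0 -0.8 0.8 0 0 0;0 -0.75 0.7 0 0 0;0 0 0 0 0 0;0 0 0 0 0 0'
python3 - <<'E'
from h import *
state()
Rt=toolR(19.4,-30);delta(np.array([.5413,-.0977,.0315]),Rt)
ci=arm.camera_info("wrist");im=arm.capture("wrist");
L=keywire(keyinrest((.5642,-.0896),19.4))
overlay("wrist",ci,im.copy(),L,"e_wrist",(0,0,560,420),1.4)
E
```

```text
clock: 6.0
eef_pos: [0.5798, -0.0873, 0.1047]
orientation: [[0.33, -0.825, -0.459], [-0.944, -0.285, -0.168], [0.008, 0.489, -0.872]]
force: [0.4, 0.7, 0.5]
finger_gap: 0.0855
t 6.0 p [ 0.5798 -0.0873  0.1047] F [0.4 0.7 0.5] T [ 0.09 -0.26 -0.03] gap 0.0855 q [-11.5  38.4  71.  -14.9  96.   61.1]
shift units (20mm) [-0.1714 -0.0527  4.1652] turn units(8deg) [-0.094  -0.0411 -0.0381]
```

View pics/e_wrist.png

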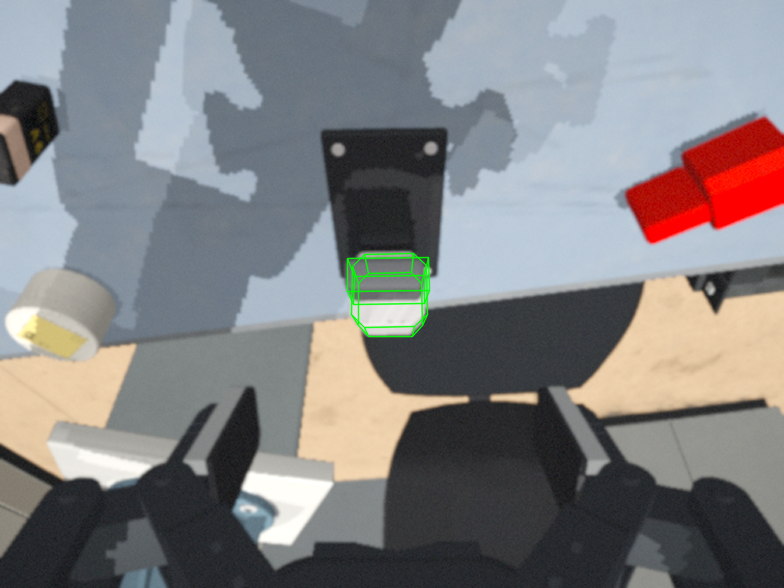

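The overlay sits on the key at about (390,295) in the 1.4x picture, between the fingers. Going in and gripping.

```bash
python3 -m crank '-0.1 0 0.9 -0.09 -0.04 -0.04;-0.07 0 0.9 0 0 0;0 -0.05 0.9 0 0 0;0 0 0.8 0 0 0;0 0 0.66 0 0 0'
python3 - <<'E'
from h import *
state();delta(np.array([.5413,-.0977,.0315]),toolR(19.4,-30))
im=arm.capture("wrist");save(im,"f_wrist",None,1.4)
im=arm.capture("side");save(im,"f_side",(220,130,380,240),5)
E
```

```text
clock: 6.55
eef_pos: [0.5392, -0.0974, 0.0299]
orientation: [[0.333, -0.816, -0.473], [-0.943, -0.288, -0.166], [-0.001, 0.502, -0.865]]
force: [-0.5, -0.2, 0.5]
finger_gap: 0.0851
t 6.55 p [ 0.5392 -0.0974  0.0299] F [-0.5 -0.2  0.5] T [ 0.07 -0.2  -0.02] gap 0.0851 q [-12.9  40.1  78.4 -15.5  87.7  61.9]
shift units (20mm) [ 0.0508 -0.0411 -0.1188] turn units(8deg) [0.013  0.0042 0.0083]
```

View pics/f_wrist.png

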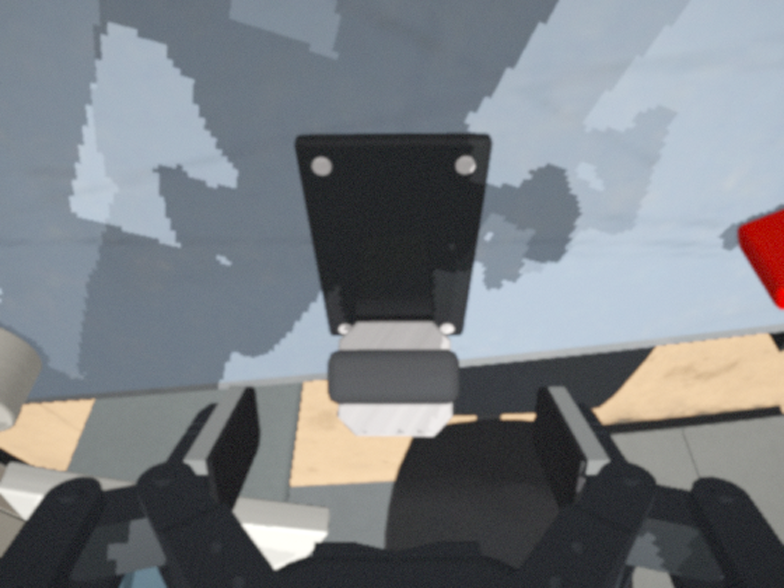

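View pics/f_side.png

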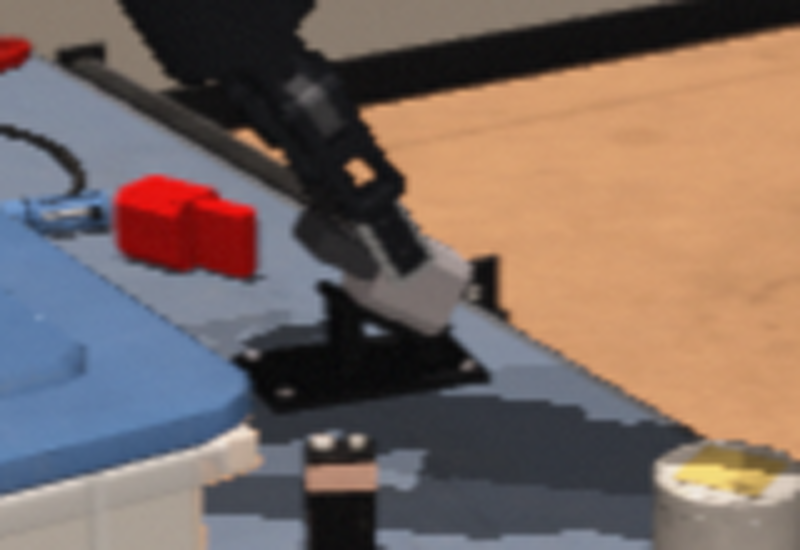

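The key's blade at (394,375) is centred between the fingers, and the side view shows the finger beside the body. Closing now.

```bash
python3 -m crank '0 0 0 0 0 0;0 0 0 0 0 0;0 0 0 0 0 0;0 0 0 0 0 0;0 0 0 0 0 0' 1 70
python3 -m crank '0 0 0 0 0 0;0 0 0 0 0 0'
python3 - <<'E'
from h import *
state()
im=arm.capture("side");save(im,"g_side",(220,130,380,240),5)
E
```

```text
clock: 7.15
eef_pos: [0.5414, -0.0971, 0.0318]
orientation: [[0.333, -0.817, -0.471], [-0.943, -0.289, -0.167], [0.0, 0.5, -0.866]]
force: [0.6, 1.2, 4.9]
finger_gap: 0.0332
clock: 7.35
eef_pos: [0.5414, -0.0971, 0.0318]
orientation: [[0.333, -0.817, -0.471], [-0.943, -0.289, -0.167], [0.0, 0.5, -0.866]]
force: [1.0, 1.9, 5.2]
finger_gap: 0.0332
t 7.35 p [ 0.5414 -0.0971  0.0318] F [1.  1.9 5.2] T [ 0.12 -0.   -0.07] gap 0.0332 q [-12.8  40.   78.1 -15.5  87.9  61.9]
```

View pics/g_side.png

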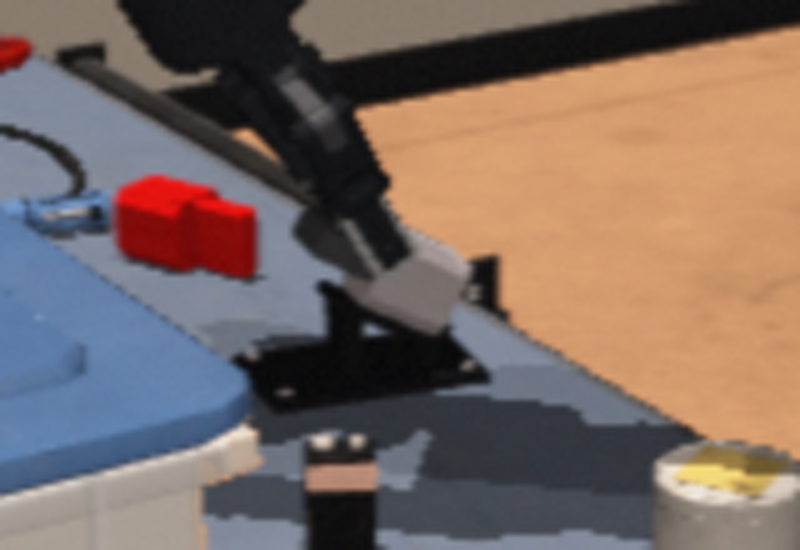

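```bash
python3 -m crank '0 0.25 -0.43 0 0 0;0 0.25 -0.43 0 0 0;0 0.5 -0.86 0 0 0;0 0.5 -0.86 0 0 0;0 0.5 -0.86 0 0 0'
python3 -m crank '0 0.5 -0.86 0 0 0;0 0.5 -0.86 0 0 0;0 0 0 0.5 0 0;0 0 0 0.94 0 0;0 0 0 0.94 0 0'
python3 - <<'E'
from h import *
state()
im=arm.capture("side");save(im,"h_side",(200,60,400,240),4)
E
```

```text
clock: 7.9
eef_pos: [0.5406, -0.0974, 0.1126]
orientation: [[0.333, -0.816, -0.472], [-0.943, -0.288, -0.167], [0.0, 0.5, -0.866]]
force: [-0.1, -0.1, -1.5]
finger_gap: 0.0328
clock: 8.4
eef_pos: [0.5414, -0.0973, 0.1523]
orientation: [[0.334, -0.927, -0.173], [-0.943, -0.328, -0.063], [0.002, 0.185, -0.983]]
force: [0.3, -0.5, -1.7]
finger_gap: 0.0327
t 8.4 p [ 0.5414 -0.0973  0.1523] F [ 0.3 -0.5 -1.7] T [ 0.02 -0.06  0.  ] gap 0.0327 q [-18.4  17.5  90.5  -6.7  80.5  53.7]
```

View pics/h_side.png

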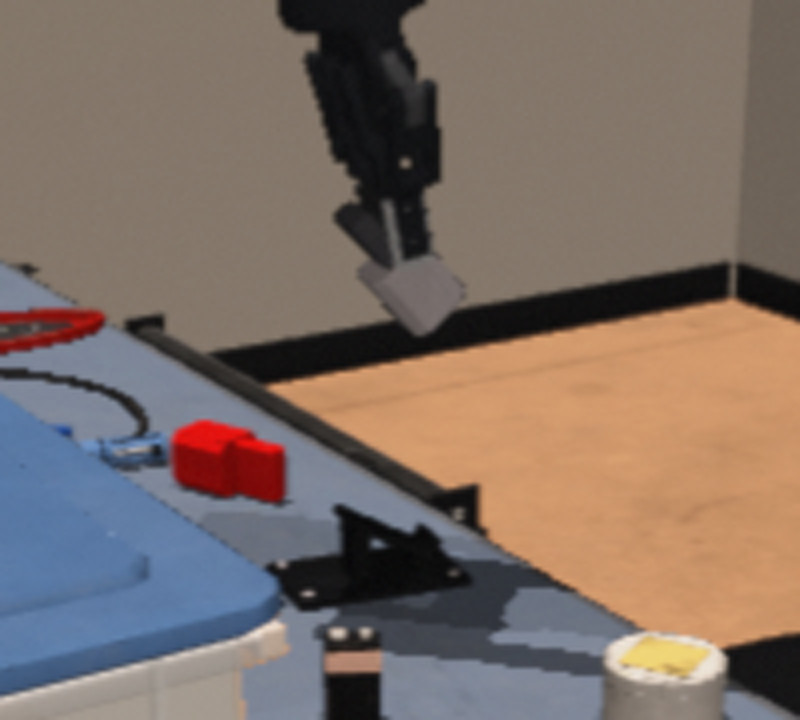

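```bash
python3 - <<'E'
from h import *
s=arm.sense();p=s["eef_pos"];Ro=np.array(s["orientation"])
for c,cr,k in(("side",(260,80,330,150),8),("scene",(280,100,400,230),4.5)):
    ci=arm.camera_info(c);im=arm.capture(c)
    off=[Ro[:,1]*.011,-Ro[:,1]*.011]
    L=[np.array([p-Ro[:,0]*.02*sg,p-.019*Ro[:,2]-Ro[:,0]*.02*sg]) for sg in(1,-1)]+[np.array([p+.0*Ro[:,2],p-.07*Ro[:,2]])]
    overlay(c,ci,im.copy(),L,"i_"+c,cr,k)
E
```

```text
(no output)
```

View pics/i_side.png

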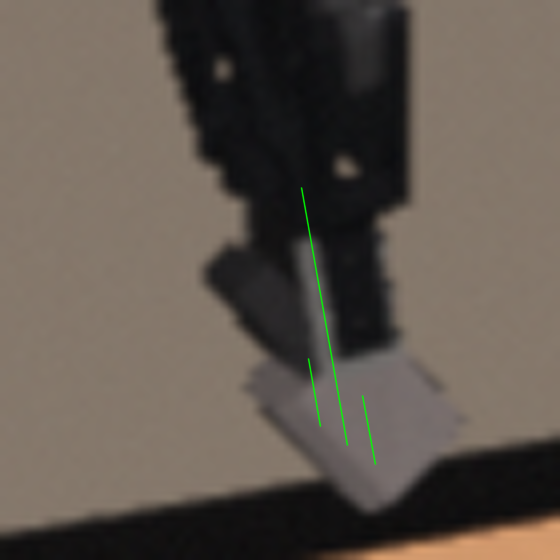

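View pics/i_scene.png

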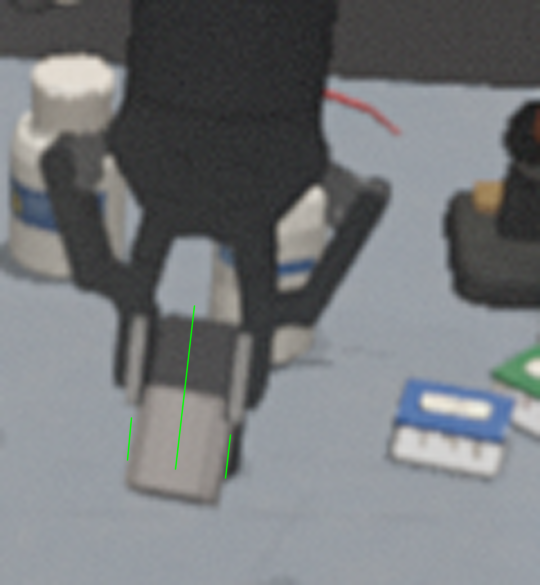

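```bash
cat >> h.py <<'E'
def heldT():
    Tg=np.eye(4);Tg[:3,:3]=toolR(19.4,-30);Tg[:3,3]=[.5414,-.0971,.0318]
    return np.linalg.inv(Tg)@keyinrest((.5642,-.0896),19.4)
def toolT():
    s=arm.sense();T=np.eye(4);T[:3,:3]=s["orientation"];T[:3,3]=s["eef_pos"];return T
E
python3 - <<'E'
from h import *
L=keywire(toolT()@heldT());o=[]
for c,cr,k in(("side",(260,80,330,150),7),("scene",(300,170,360,230),7)):
    ci=arm.camera_info(c);im=arm.capture(c)
    overlay(c,ci,im.copy(),L,"j_"+c,cr,k); o.append(cv2.imread(f"pics/j_{c}.png"))
H=max(x.shape[0] for x in o)
m=np.hstack([cv2.copyMakeBorder(x,0,H-x.shape[0],0,0,0) for x in o]);m=cv2.resize(m,None,fx=.8,fy=.8);cv2.imwrite("pics/j.png",m)
E
```

```text
(no output)
```

View pics/j.png

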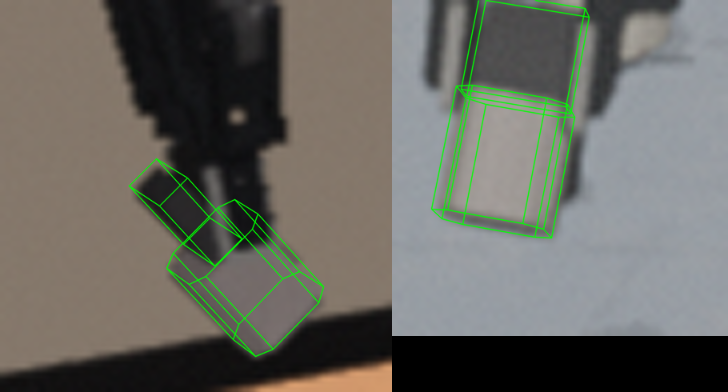

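The wireframe, using the key's pose in the hand, matches to about 2 mm, so the key did not slip. Now I'll stand it upright and move over free bench at (0.50, 0.01).

```bash
python3 -m crank '0 0 0 0.94 0 0;0 0 0 0.94 0 0;0 0 0 0.94 0 0;0 0 0 0.94 0 0;0 0 0 0.94 0 0'
python3 - <<'E'
from h import *
state()
Rt=toolR(19.4,30);h=heldT()
print("kz",(Rt@h[:3,:3])[:,2])
for z in (.08,.002):
    p=np.array([.50,.01,z])-Rt@h[:3,3];print(p);delta(p,Rt)
E
```

```text
clock: 9.15
eef_pos: [0.5414, -0.0975, 0.1512]
orientation: [[0.335, -0.841, 0.425], [-0.942, -0.3, 0.15], [0.001, -0.451, -0.893]]
force: [-0.1, 0.9, -2.3]
finger_gap: 0.0329
t 9.15 p [ 0.5414 -0.0975  0.1512] F [-0.1  0.9 -2.3] T [-0.13  0.42  0.06] gap 0.0329 q [-36.9  -3.6 118.1  27.9  53.2  18.9]
kz [0. 0. 1.]
[0.5087 0.0136 0.0919]
shift units (20mm) [-5.7829  1.046   2.7851] turn units(8deg) [0.3987 0.0025 0.0244]
[0.5087 0.0136 0.0139]
shift units (20mm) [-5.788   2.805   6.2659] turn units(8deg) [0.3987 0.0025 0.0244]
```

```bash
python3 -m crank '-0.8 0 0 0.4 0 0;-1 0 0 0 0 0;-1 0 0 0 0 0;-1 0 0 0 0 0;-1 0 0 0 0 0'
python3 -m crank '-0.7 0 0 0 0 0;0 0 0 0 0 0;0 0 0 0 0 0'
python3 - <<'E'
from h import *
state()
Rt=toolR(19.4,30);h=heldT()
for z in (.03,.002):
    p=np.array([.50,.01,z])-Rt@h[:3,3];delta(p,Rt)
L=keywire(toolT()@h)
ci=arm.camera_info("side");im=arm.capture("side")
overlay("side",ci,im.copy(),L,"k_side",(250,110,400,270),4.)
E
```

```text
clock: 9.65
eef_pos: [0.5085, -0.0059, 0.1504]
orientation: [[0.335, -0.819, 0.466], [-0.942, -0.291, 0.167], [-0.002, -0.495, -0.869]]
force: [0.5, 0.5, -1.9]
finger_gap: 0.0324
clock: 9.95
eef_pos: [0.5042, 0.0065, 0.1506]
orientation: [[0.335, -0.818, 0.467], [-0.942, -0.291, 0.166], [-0.0, -0.496, -0.868]]
force: [0.6, -1.2, -1.6]
finger_gap: 0.0333
t 9.95 p [0.5042 0.0065 0.1506] F [ 0.6 -1.2 -1.6] T [-0.2   0.4  -0.05] gap 0.0333 q [-28.3 -14.4 128.4  29.2  48.9  25.9]
shift units (20mm) [-0.2557  2.4098  4.8817] turn units(8deg) [0.033  0.0133 0.0197]
shift units (20mm) [-0.2553  3.1042  6.0973] turn units(8deg) [0.033  0.0133 0.0197]
```

View pics/k_side.png

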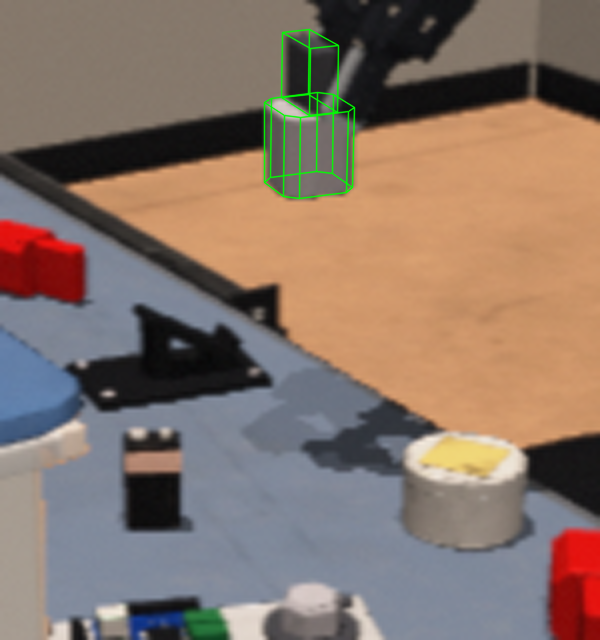

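```bash
python3 -m crank '-0.05 0.48 0.98 0.03 0.01 0.02;-0.05 0.48 0.98 0 0 0;-0.05 0.48 0.98 0 0 0;-0.05 0.48 0.98 0 0 0;-0.05 0.48 0.96 0 0 0'
python3 -m crank '0 0 0 0 0 0;0 0 0 0 0 0'
python3 - <<'E'
from h import *
state()
Rt=toolR(19.4,30);h=heldT()
p=np.array([.50,.01,.0])-Rt@h[:3,3];delta(p,Rt)
T=toolT()@h;print(T)
L=keywire(T)
for c,cr,k in(("side",(270,180,350,240),6.),("scene",(230,200,310,280),6.)):
  ci=arm.camera_info(c);im=arm.capture(c)
  overlay(c,ci,im.copy(),L,"l_"+c,cr,k)
E
python3 -c "
import cv2,numpy as np
a=cv2.imread('pics/l_side.png');b=cv2.imread('pics/l_scene.png')
a=cv2.copyMakeBorder(a,0,b.shape[0]-a.shape[0],0,0,0);cv2.imwrite('pics/l.png',cv2.resize(np.hstack([a,b]),None,fx=.8,fy=.8))"
```

```text
clock: 10.5
eef_pos: [0.5095, 0.0125, 0.0409]
orientation: [[0.33, -0.818, 0.472], [-0.944, -0.285, 0.165], [-0.0, -0.5, -0.866]]
force: [0.9, -0.3, -2.9]
finger_gap: 0.0327
clock: 10.7
eef_pos: [0.5089, 0.0131, 0.0416]
orientation: [[0.33, -0.818, 0.471], [-0.944, -0.285, 0.166], [-0.002, -0.499, -0.866]]
force: [0.2, -0.1, -1.8]
finger_gap: 0.0325
t 10.7 p [0.5089 0.0131 0.0416] F [ 0.2 -0.1 -1.8] T [-0.16  0.39 -0.06] gap 0.0325 q [-27.    1.  131.6  41.8  32.9  11. ]
shift units (20mm) [-0.023   0.7409  1.285 ] turn units(8deg) [ 0.0057  0.0021 -0.0229]
[[ 0.9441 -0.3297  0.0014  0.5001]
 [ 0.3297  0.9441 -0.0015  0.0096]
 [-0.0008  0.0019  1.      0.0297]
 [ 0.      0.      0.      1.    ]]
```

View pics/l.png

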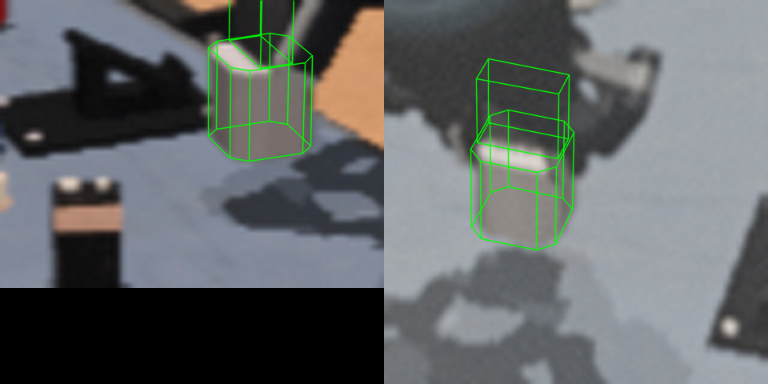

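```bash
python3 -m crank '0 0.3 0.52 0 0 0;0 0.28 0.48 0 0 0;0 0.07 0.12 0 0 0;0 0 0 0 0 0'
python3 -m crank '0 0.04 0.06 0 0 0;0 0 0 0 0 0'
python3 -m crank '0 0.025 0.04 0 0 0;0 0 0 0 0 0'
```

```text
clock: 11.2
eef_pos: [0.509, 0.0133, 0.0163]
orientation: [[0.33, -0.817, 0.472], [-0.944, -0.285, 0.166], [-0.0, -0.501, -0.866]]
force: [-0.0, 0.9, -2.3]
finger_gap: 0.0326
clock: 11.4
eef_pos: [0.509, 0.0133, 0.0149]
orientation: [[0.33, -0.817, 0.473], [-0.944, -0.286, 0.165], [0.0, -0.501, -0.866]]
force: [-0.3, -0.6, -1.1]
finger_gap: 0.0328
clock: 11.6
eef_pos: [0.5085, 0.0135, 0.0135]
orientation: [[0.33, -0.817, 0.472], [-0.944, -0.286, 0.166], [-0.001, -0.5, -0.866]]
force: [-0.2, 0.1, -2.1]
finger_gap: 0.0324
```

```bash
python3 -m crank '0 0.025 0.04 0 0 0;0 0 0 0 0 0'
python3 -m crank '0 0.025 0.04 0 0 0;0 0 0 0 0 0'
```

```text
clock: 11.8
eef_pos: [0.5083, 0.0136, 0.0123]
orientation: [[0.33, -0.818, 0.472], [-0.944, -0.285, 0.166], [-0.001, -0.5, -0.866]]
force: [0.2, 0.1, -2.5]
finger_gap: 0.0327
clock: 12.0
eef_pos: [0.5085, 0.0136, 0.0116]
orientation: [[0.33, -0.817, 0.472], [-0.944, -0.286, 0.166], [-0.001, -0.5, -0.866]]
force: [-2.8, -0.2, 3.3]
finger_gap: 0.033
```

```bash
python3 -m crank '0 0 0 0 0 0;0 0 0 0 0 0;0 0 0 0 0 0' -0.6
python3 - <<'E'
from h import *
state()
im=arm.capture("side");save(im,"m_side",(260,130,360,240),5)
im=arm.capture("wrist");save(im,"m_wrist",None,1.)
E
```

```text
clock: 12.3
eef_pos: [0.5086, 0.0134, 0.0115]
orientation: [[0.33, -0.817, 0.472], [-0.944, -0.286, 0.166], [-0.001, -0.5, -0.866]]
force: [0.1, 0.5, 0.2]
finger_gap: 0.0683
t 12.3 p [0.5086 0.0134 0.0115] F [0.1 0.5 0.2] T [-0.04  0.21 -0.04] gap 0.0683 q [-27.    6.1 131.8  48.1  29.1   3.6]
```

View pics/m_side.png

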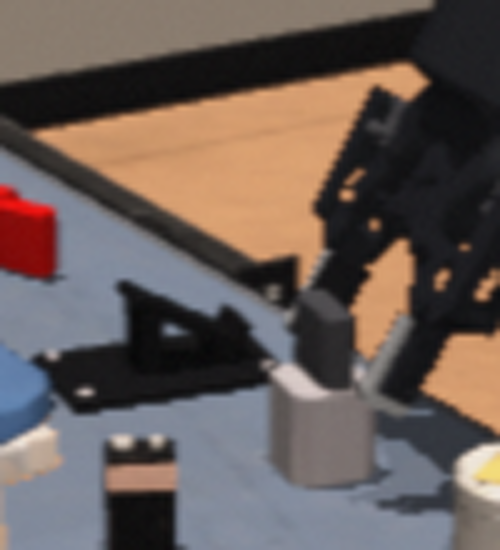

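View pics/m_wrist.png

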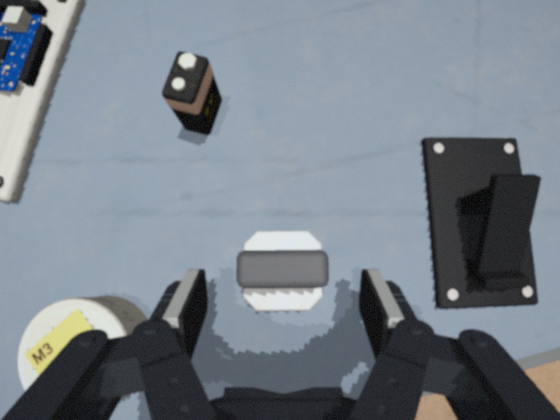

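The key stands upright on the bench, free of the fingers: body at about (320,425) in the side crop, blade at (283,268) in the wrist view. Retreating, then turning to vertical with the jaws across the blade.

```bash
python3 -m crank '0 0 -0.5 0 0 0;0 0 -1 0 0 0;0 0 -1 0 0 0;0 0 -1 0 0 0;0 0 -1 0 0 0' -1
python3 -m crank '0 0 -1 -0.5 0 0;0 0 -0.5 -0.9 0 0;0 0 0 -0.9 0 0;0 0 0 -0.9 0 0;0 0 0 -0.55 0 0'
python3 - <<'E'
from h import *
state()
delta([.5,.01,.14],toolR(109.4,0))
ci=arm.camera_info("wrist");im=arm.capture("wrist");save(im,"n_wrist",None,1.4)
ci2=arm.camera_info("side");im=arm.capture("side");L=keywire(frame([.5,.0105,0],19.4))
overlay("side",ci2,im.copy(),L,"n_side",(270,170,350,240),5)
print([ (x["uv"],x["conf"]) for x in arm.look_for("wrist","key")])
E
```

```text
clock: 12.9
eef_pos: [0.4653, -0.0014, 0.0899]
orientation: [[0.33, -0.818, 0.471], [-0.944, -0.286, 0.166], [-0.001, -0.5, -0.866]]
force: [-0.2, -0.2, 0.7]
finger_gap: 0.0853
clock: 13.4
eef_pos: [0.4539, -0.0062, 0.1168]
orientation: [[0.331, -0.944, -0.002], [-0.944, -0.331, -0.002], [0.002, 0.002, -1.0]]
force: [0.4, 0.6, -0.7]
finger_gap: 0.0856
t 13.4 p [ 0.4539 -0.0062  0.1168] F [ 0.4  0.6 -0.7] T [-0.04 -0.03 -0.02] gap 0.0856 q [-15.7   0.7 113.6  -0.2  65.7  55. ]
shift units (20mm) [-0.0011 -2.4403 -1.1674] turn units(8deg) [  0.0222   0.0034 -11.2605]
[([34.5, 194.2], 0.96), ([282.3, 136.7], 0.74)]
```

View pics/n_wrist.png

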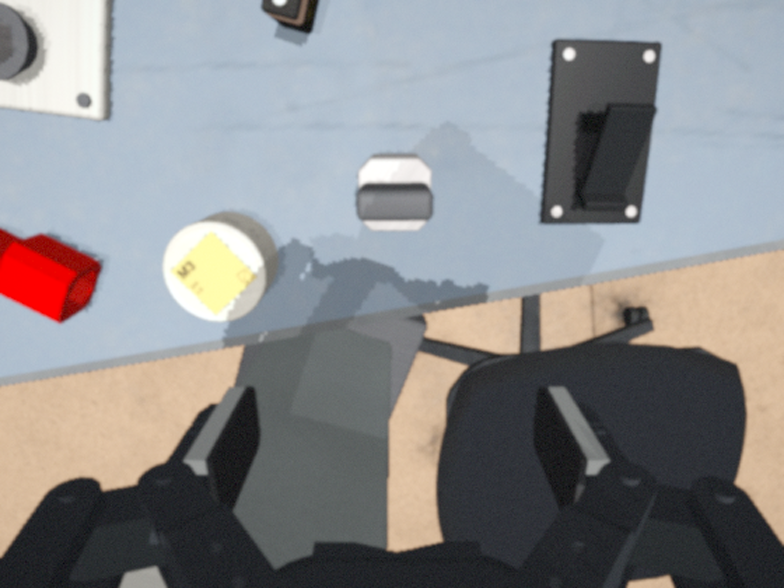

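View pics/n_side.png

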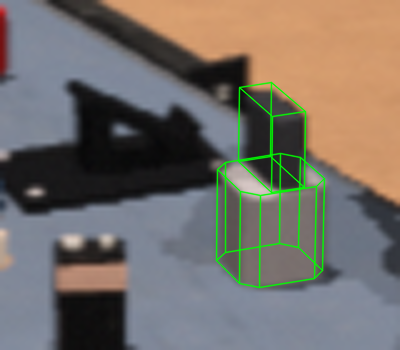

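```bash
python3 -m crank '0 -1 -0.6 0 0 -1;0 -0.9 -0.5 0 0 -1;0 0 0 0 0 -1;0 0 0 0 0 -1;0 0 0 0 0 -1'
python3 -m crank '0 0 0 0 0 -1;0 0 0 0 0 -1;0 0 0 0 0 -1;0 0 0 0 0 -1;0 0 0 0 0 -1'
python3 -m crank '0 0 0 0 0 -1;0 0 0 0 0 -0.26;0 0 0 0 0 0'
python3 - <<'E'
from h import *
state()
delta([.5,.0105,.14],toolR(109.4,0))
ci=arm.camera_info("wrist");im=arm.capture("wrist");L=keywire(frame([.5,.0105,0],19.4))
overlay("wrist",ci,im.copy(),L,"o_wrist",(0,0,560,420),1.4)
E
```

```text
clock: 14.05
eef_pos: [0.4862, 0.0086, 0.1373]
orientation: [[0.862, -0.506, 0.0], [-0.506, -0.862, 0.002], [-0.001, -0.002, -1.0]]
force: [0.4, -0.9, -0.9]
finger_gap: 0.0855
clock: 14.55
eef_pos: [0.4861, 0.0085, 0.1373]
orientation: [[0.986, 0.166, 0.0], [0.166, -0.986, 0.002], [0.001, -0.002, -1.0]]
force: [-0.1, 0.1, -0.1]
finger_gap: 0.0854
clock: 14.85
eef_pos: [0.4862, 0.0085, 0.1373]
orientation: [[0.944, 0.331, 0.0], [0.331, -0.944, 0.002], [0.001, -0.002, -1.0]]
force: [-0.3, -0.2, 0.3]
finger_gap: 0.0855
t 14.85 p [0.4862 0.0085 0.1373] F [-0.3 -0.2  0.3] T [ 0.01 -0.05 -0.  ] gap 0.0855 q [-13.1   3.2 108.4   0.1  68.4 -32.5]
shift units (20mm) [ 0.6869  0.1338 -0.1333] turn units(8deg) [-0.0117 -0.0057 -0.01  ]
```

View pics/o_wrist.png

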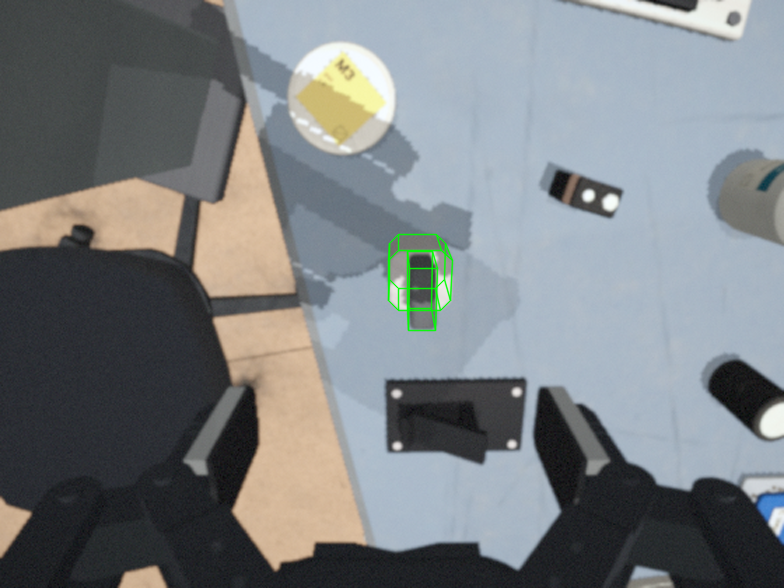

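```bash
python3 -m crank '0.4 0.1 0.8 0 0 0;0.29 0.03 0.95 0 0 0;0 0 1 0 0 0;0 0 0.95 0 0 0;0 0 0.7 0 0 0'
python3 -m crank '0 0 0.2 0 0 0;0 0 0 0 0 0'
python3 - <<'E'
from h import *
state()
delta([.5,.0105,.044],toolR(109.4,0))
im=arm.capture("wrist");save(im,"p_wrist",None,1.)
E
```

```text
clock: 15.4
eef_pos: [0.5, 0.0109, 0.0483]
orientation: [[0.944, 0.33, -0.001], [0.33, -0.944, 0.001], [-0.001, -0.002, -1.0]]
force: [-0.7, -0.4, 0.2]
finger_gap: 0.0854
clock: 15.6
eef_pos: [0.5006, 0.0109, 0.0453]
orientation: [[0.944, 0.331, -0.001], [0.331, -0.944, 0.001], [-0.001, -0.001, -1.0]]
force: [-0.1, -0.2, -0.1]
finger_gap: 0.0851
t 15.6 p [0.5006 0.0109 0.0453] F [-0.1 -0.2 -0.1] T [-0.    0.01  0.04] gap 0.0851 q [-12.4  13.2 109.5   0.1  57.4 -31.8]
shift units (20mm) [-0.0326  0.0074  0.0643] turn units(8deg) [-0.0105  0.0053 -0.0096]
```

View pics/p_wrist.png

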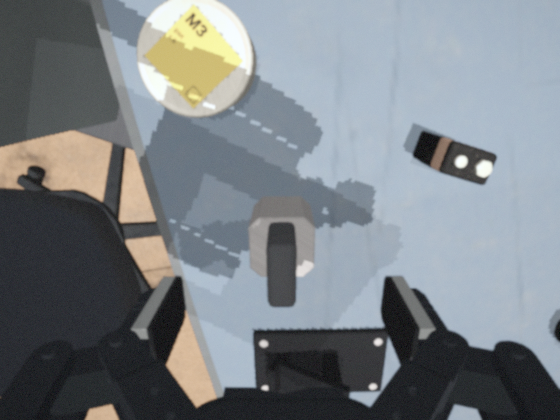

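The blade at (281,262) is centred between the pads. Closing on the flats.

```bash
python3 -m crank '0 0 0 0 0 0;0 0 0 0 0 0;0 0 0 0 0 0;0 0 0 0 0 0;0 0 0 0 0 0' 1 90
python3 -m crank '0 0 0 0 0 0;0 0 0 0 0 0'
python3 - <<'E'
from h import *
state()
im=arm.capture("side");save(im,"q_side",(260,130,360,240),5)
im=arm.capture("wrist");save(im,"q_wrist",None,1.)
E
```

```text
clock: 16.15
eef_pos: [0.5011, 0.0109, 0.0458]
orientation: [[0.943, 0.332, -0.0], [0.332, -0.943, 0.001], [0.0, -0.001, -1.0]]
force: [-1.9, -0.8, 3.6]
finger_gap: 0.0125
clock: 16.35
eef_pos: [0.5024, 0.0106, 0.0468]
orientation: [[0.943, 0.331, 0.002], [0.331, -0.943, 0.0], [0.002, 0.001, -1.0]]
force: [3.0, 0.0, 7.2]
finger_gap: -0.0001
t 16.35 p [0.5024 0.0106 0.0468] F [3.  0.  7.2] T [ 0.08 -0.46 -0.03] gap -0.0001 q [-12.4  13.1 109.4   0.1  57.4 -31.8]
```

View pics/q_side.png

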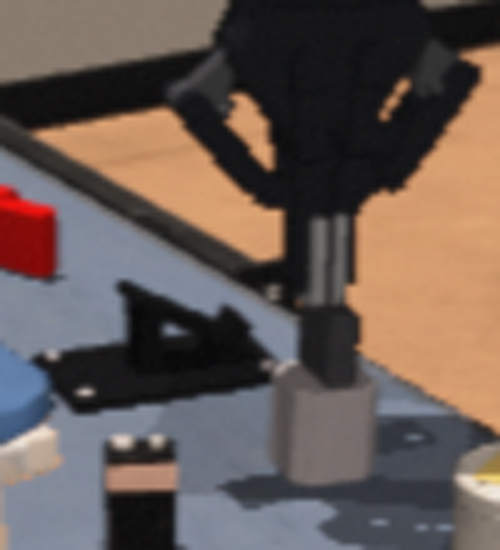

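View pics/q_wrist.png

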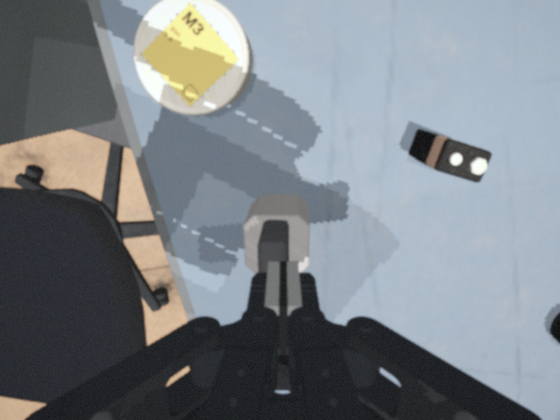

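The jaws shut above the blade: the gap reads 0 and the fingertips rest on the blade's top. The side view shows the real fingertips about 25 mm higher than the reported TCP, which agrees with the shallow first grip. I'll lift off, check the key and regrip about 25 mm lower.

```bash
python3 -m crank '0 0 -0.6 0 0 0;0 0 -1 0 0 0;0 0 -0.6 0 0 0;0 0 0 0 0 0' 1
python3 -m crank '0 0 0 0 0 0;0 0 0 0 0 0;0 0 0 0 0 0;0 0 0 0 0 0' -1
python3 - <<'E'
from h import *
state()
a=[]
for c,cr,k in (("side",(260,150,350,240),4),("scene",(240,190,310,260),5.2),("wrist",(180,100,400,330),1.6)):
    ci=arm.camera_info(c);im=arm.capture(c);overlay(c,ci,im.copy(),keywire(frame([.5,.0105,0],19.4)),"r_"+c,cr,k);a.append(cv2.resize(cv2.imread(f"pics/r_{c}.png"),(260,260) if c!='wrist' else (260,272)))
    if c=="side":save(im,"r_side_full",(250,90,350,240),4)
H=272;a=[cv2.copyMakeBorder(x,0,H-x.shape[0],0,4,0) for x in a];cv2.imwrite("pics/r.png",np.hstack(a))
E
```

```text
clock: 16.85
eef_pos: [0.5025, 0.0106, 0.0918]
orientation: [[0.943, 0.332, 0.003], [0.332, -0.943, -0.0], [0.003, 0.001, -1.0]]
force: [0.3, 0.2, -0.7]
finger_gap: 0.0001
clock: 17.25
eef_pos: [0.5006, 0.0109, 0.089]
orientation: [[0.943, 0.331, -0.002], [0.331, -0.943, 0.001], [-0.001, -0.001, -1.0]]
force: [0.0, -0.2, -0.3]
finger_gap: 0.0582
t 17.25 p [0.5006 0.0109 0.089 ] F [ 0.  -0.2 -0.3] T [0.   0.01 0.01] gap 0.0582 q [-12.4   9.1 108.2   0.   62.8 -31.8]
```

View pics/r.png

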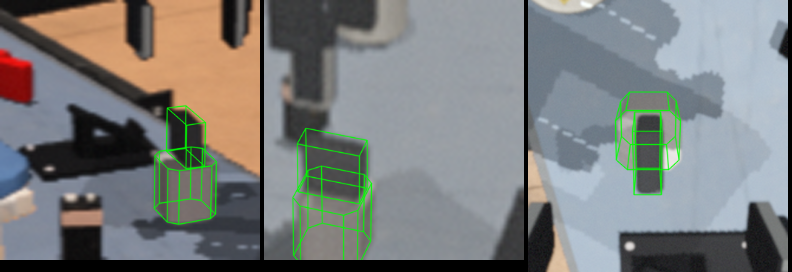

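View pics/r_side_full.png

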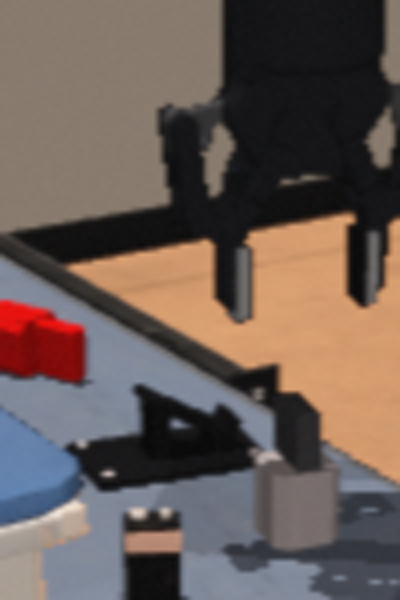

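The key is unmoved and upright, and the overlay fits in all views. Descending deeper.

```bash
python3 -m crank '-0.03 0 0.8 0 0 0;0 0 0.9 0 0 0;0 0 0.9 0 0 0;0 0 0.6 0 0 0;0 0 0 0 0 0' -1
python3 - <<'E'
from h import *
state()
im=arm.capture("side");save(im,"s_side",(250,120,350,240),5)
im=arm.capture("wrist");save(im,"s_wrist",None,1.)
E
```

```text
clock: 17.9
eef_pos: [0.4989, 0.011, 0.024]
orientation: [[0.943, 0.331, -0.004], [0.331, -0.943, 0.002], [-0.003, -0.003, -1.0]]
force: [-0.1, 0.6, 0.3]
finger_gap: 0.0853
t 17.9 p [0.4989 0.011  0.024 ] F [-0.1  0.6  0.3] T [-0.    0.04  0.04] gap 0.0853 q [-12.4  15.3 110.    0.   54.9 -31.8]
```

View pics/s_side.png

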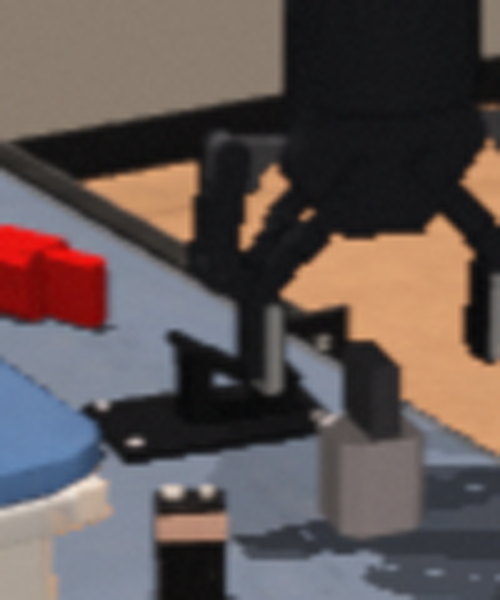

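View pics/s_wrist.png

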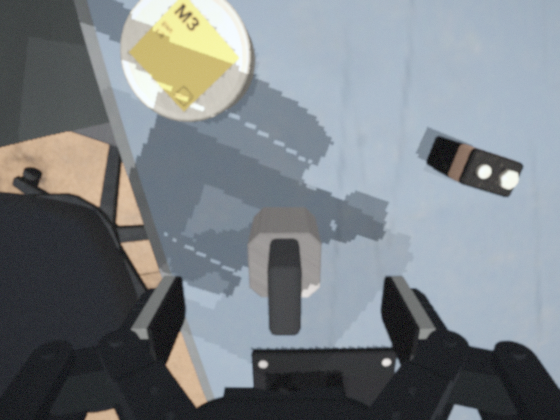

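```bash
python3 -m crank '0.04 0 0.15 0 0 0;0 0 0 0 0 0'
python3 -m crank '0 0 0 0 0 0;0 0 0 0 0 0;0 0 0 0 0 0;0 0 0 0 0 0;0 0 0 0 0 0' 1 90
python3 -m crank '0 0 0 0 0 0;0 0 0 0 0 0'
python3 - <<'E'
from h import *
state()
im=arm.capture("side");save(im,"t_side",(250,120,350,240),5)
E
```

```text
clock: 18.2
eef_pos: [0.5018, 0.0109, 0.0232]
orientation: [[0.943, 0.332, 0.001], [0.332, -0.943, 0.001], [0.001, -0.0, -1.0]]
force: [-0.0, 0.9, -0.9]
finger_gap: 0.0858
clock: 18.7
eef_pos: [0.5012, 0.0109, 0.0227]
orientation: [[0.943, 0.332, -0.0], [0.332, -0.943, 0.001], [-0.0, -0.001, -1.0]]
force: [-1.3, -0.5, 14.6]
finger_gap: 0.0127
clock: 18.9
eef_pos: [0.5014, 0.0109, 0.0229]
orientation: [[0.943, 0.332, 0.0], [0.332, -0.943, 0.001], [0.0, -0.001, -1.0]]
force: [-0.4, -0.3, 2.3]
finger_gap: 0.0122
t 18.9 p [0.5014 0.0109 0.0229] F [-0.4 -0.3  2.3] T [ 0.    0.04 -0.05] gap 0.0122 q [-12.4  15.6 109.8   0.   54.6 -31.8]
```

View pics/t_side.png

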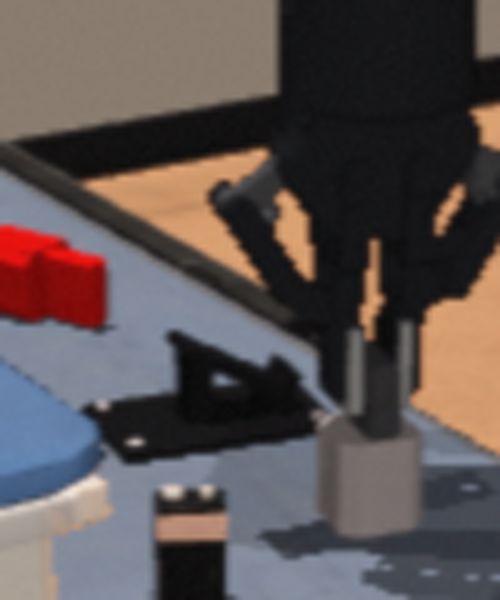

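The key is held: gap 12 mm, pads on both flats, tips just above the shoulder. Lifting and going near the fixture to see the seat and hexagon.

```bash
python3 -m crank '0 0 -0.3 0 0 0;0 0 -1 0 0 0;0 0 -1 0 0 0;0 0 -1 0 0 0;0 0 -1 0 0 0'
python3 -m crank '0 0 -1 0 0 0;0 0 -1 0 0 0;0 0 -1 0 0 0;0 0 0 0 0 0'
python3 - <<'E'
from h import *
s=state()
delta([.49,.15,.163],s["orientation"])
im=arm.capture("side");save(im,"u_side",(230,60,430,240),3.5)
E
```

```text
clock: 19.45
eef_pos: [0.5007, 0.011, 0.1093]
orientation: [[0.943, 0.332, -0.001], [0.332, -0.943, 0.001], [-0.001, -0.001, -1.0]]
force: [0.3, -0.1, -1.7]
finger_gap: 0.0121
clock: 19.85
eef_pos: [0.503, 0.0105, 0.1714]
orientation: [[0.943, 0.332, 0.005], [0.332, -0.943, -0.0], [0.004, 0.002, -1.0]]
force: [1.7, -0.6, -2.2]
finger_gap: 0.0121
t 19.85 p [0.503  0.0105 0.1714] F [ 1.7 -0.6 -2.2] T [ 0.01 -0.01  0.05] gap 0.0121 q [-12.4   2.8 104.5   0.   72.4 -31.7]
shift units (20mm) [ 1.6967 -6.7955  0.4139] turn units(8deg) [0. 0. 0.]
```

View pics/u_side.png

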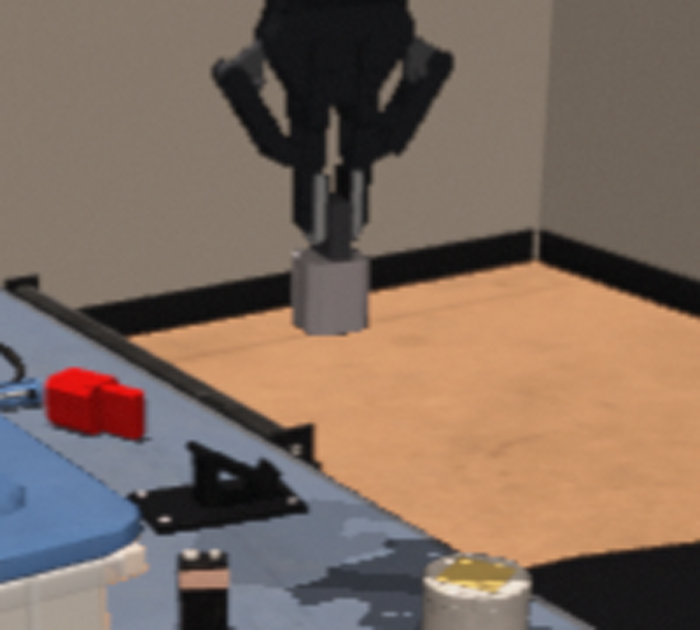

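```bash
python3 -m crank '0.25 -1 0 0 0 0;0.25 -1 0 0 0 0;0.25 -1 0 0 0 0;0.25 -1 0 0 0 0;0.25 -1 0 0 0 0'
python3 -m crank '0.25 -1 0 0 0 0;0.2 -0.8 0 0 0 0;0 0 0 0 0 0;0 0 0 0 0 0'
python3 - <<'E'
from h import *
s=state()
ci=arm.camera_info("wrist");im=arm.capture("wrist");save(im,"v_wrist",None,1.4)
for n,z in (("seat",.026),("fixture",0)):
  for x in arm.tip_of("wrist",n): print(n,x["uv"],x["conf"],onz("wrist",x["uv"],z,ci))
for c in("scene","side"):
  arm.capture(c)
  for n,z in (("seat",.026),("fixture",0)):
    for x in arm.tip_of(c,n)[:2]: print(c,n,x["uv"],x["conf"],onz(c,x["uv"],z))
E
```

```text
clock: 20.4
eef_pos: [0.4903, 0.1142, 0.1668]
orientation: [[0.944, 0.331, -0.003], [0.331, -0.944, 0.001], [-0.003, -0.002, -1.0]]
force: [-0.1, 0.2, -1.8]
finger_gap: 0.0122
clock: 20.8
eef_pos: [0.4874, 0.1503, 0.1674]
orientation: [[0.943, 0.332, -0.003], [0.332, -0.943, 0.0], [-0.002, -0.001, -1.0]]
force: [0.5, 0.6, -2.3]
finger_gap: 0.0124
t 20.8 p [0.4874 0.1503 0.1674] F [ 0.5  0.6 -2.3] T [-0.    0.    0.02] gap 0.0124 q [  3.8   4.3 103.4   0.   72.4 -15.7]
seat [338.7, 101.0] 0.88 [0.5088 0.2341 0.026 ]
fixture [336.2, 101.6] 0.74 [0.5109 0.2331 0.    ]
scene seat [178.9, 207.1] 0.63 [0.503  0.2308 0.026 ]
scene fixture [183.2, 215.7] 0.85 [0.5102 0.2278 0.    ]
side seat [323.5, 267.3] 0.8 [0.5138 0.2392 0.026 ]
side fixture [327.4, 282.2] 0.56 [0.5073 0.2422 0.    ]
```

View pics/v_wrist.png

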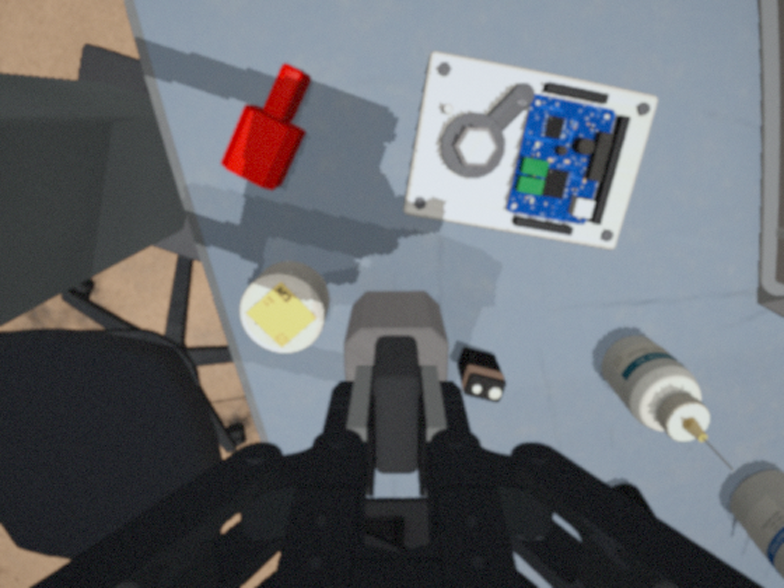

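The wrist picture shows the fixture clearly: hexagon at (472,148) in the 1.4x picture, toe tip at (525,92), and plate corners at (432,50), (658,97), (613,248) and (405,210). Measuring hexagon and toe in a crop.

```bash
python3 - <<'E'
from h import *
ci=arm.camera_info("wrist");im=arm.capture("wrist");np.save("v.npy",im)
import pickle;pickle.dump(ci,open("v.pkl","wb"))
save(im,"v_crop",(300,50,390,135),8)
P=np.array([onz("wrist",np.array(p)/1.4,.010,ci) for p in [(432,50),(658,97),(613,248),(405,210)]]);print(P)
for a,b,exp in((0,1,.15),(3,2,.15),(3,0,.104),(2,1,.104)):
    d=P[b]-P[a];print(np.linalg.norm(d),np.degrees(np.arctan2(d[1],d[0])))
E
```

```text
[[0.4683 0.2765 0.01  ]
 [0.6148 0.3015 0.01  ]
 [0.6318 0.2009 0.01  ]
 [0.486  0.1772 0.01  ]]
0.1486294423157344 9.662852503347395
0.1477352655810896 9.23824115158592
0.10089232846464913 100.08846616498731
0.10198448960364385 99.57926882631757
```

View pics/v_crop.png

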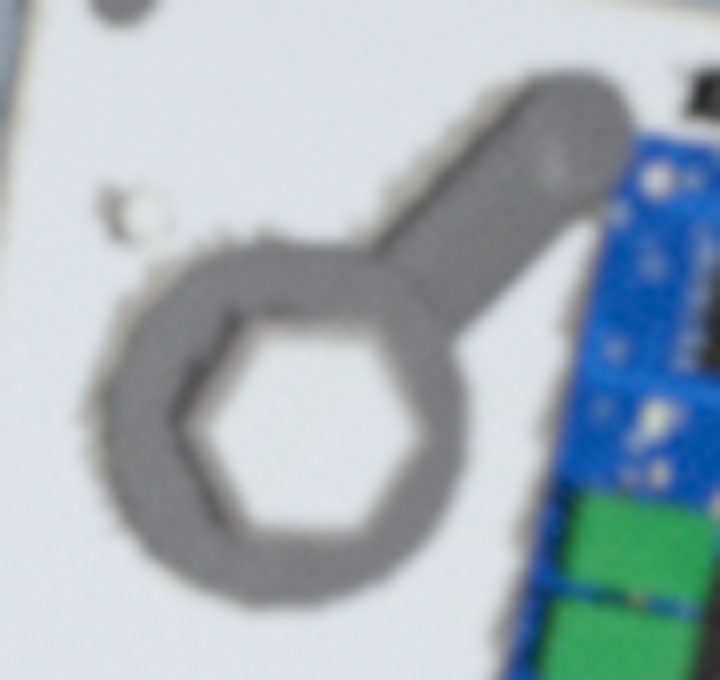

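```bash
python3 - <<'E'
from h import *
import pickle
ci=pickle.load(open("v.pkl","rb"));im=np.load("v.npy")
def c(p):return np.array(p)/8-.5+np.array([300,50])
H=np.array([onz("wrist",c(p),.0375,ci)[:2] for p in [(418,435),(375,325),(255,326),(205,435),(245,530),(370,530)]])
m=H.mean(0);d=H-m;print("ctr",m,"r",np.linalg.norm(d,axis=1)*1000)
a=np.degrees(np.arctan2(d[:,1],d[:,0]));print("corner angles",a,np.sort(a%60))
# threshold fit
o=np.array([.510,.233])
toe=onz("wrist",c((585,125)),.025,ci);root=np.array([*(m),0]);print("toe",np.degrees(np.arctan2(toe[1]-m[1],toe[0]-m[0])),np.linalg.norm(toe[:2]-m))
# flange circle extremes at z=.026
F=np.array([onz("wrist",c(p),.026,ci)[:2] for p in [(103,430),(466,430),(280,243),(280,607)]]);print("flange",F, (F[0]+F[1])/2,(F[2]+F[3])/2)
# optimise hex via contour
crop=im[50:135,300:390].copy();g=cv2.cvtColor(crop,cv2.COLOR_RGB2GRAY);g=cv2.resize(g,None,fx=8,fy=8,interpolation=cv2.INTER_CUBIC)
b=(g>175).astype(np.uint8);n,lab=cv2.connectedComponents(b);L=lab[435,310];cnt=max(cv2.findContours((lab==L).astype(np.uint8),0,1)[0],key=cv2.contourArea)
W=np.array([onz("wrist",c(p[0]),.039,ci)[:2] for p in cnt[::3]])
from scipy.optimize import minimize
def f(v):
    x,y,t,r=v;q=W-[x,y];an=np.radians(t)+np.arange(6)*np.pi/3
    return np.mean((np.max(q@np.array([np.cos(an),np.sin(an)]),axis=1)-r)**2)*1e6
best=min((minimize(f,[m[0],m[1],t0,.0105],method="Nelder-Mead",options=dict(xatol=1e-5,fatol=1e-6,maxiter=4000)) for t0 in (0,15,30,45)),key=lambda r:r.fun)
print("hexfit: centre",best.x[:2],"flat normal angle mod60",best.x[2]%60,"apothem",best.x[3],"res mm",best.fun**.5, cv2.contourArea(cnt))
E
```

```text
ctr [0.5093 0.2319] r [11.1415 12.2607 12.1736 11.0637 12.0726 12.05  ]
corner angles [  17.537    79.4707  140.2881 -158.1027 -103.4348  -37.4133] [16.5652 17.537  19.4707 20.2881 21.8973 22.5867]
toe 65.82975796380067 0.04294355857529864
flange [[0.4899 0.2246]
 [0.5269 0.2378]
 [0.5008 0.2489]
 [0.5149 0.2134]] [0.5084 0.2312] [0.5078 0.2312]
hexfit: centre [0.5092 0.2318] flat normal angle mod60 48.0460115679059 apothem 0.009690123034377515 res mm 0.11892839064937849 31177.0
```

```bash
python3 -m crank '0 0 0 0 0 -0.9;0 0 0 0 0 -0.9;0 0 0 0 0 -0.92;0 0 0 0 0 -0.92;0 0 0 0 0 0'
python3 - <<'E'
from h import *
state();delta([.509,.2318,.10],toolR(48.5+90,0))
E
```

```text
clock: 21.8
eef_pos: [0.4883, 0.1504, 0.1688]
orientation: [[0.662, 0.749, -0.0], [0.749, -0.662, 0.001], [0.001, -0.001, -1.0]]
force: [1.1, 0.7, -2.0]
finger_gap: 0.0125
t 21.8 p [0.4883 0.1504 0.1688] F [ 1.1  0.7 -2. ] T [ 0.02  0.03 -0.01] gap 0.0125 q [  3.8   4.2 103.3   0.   72.5 -44.8]
shift units (20mm) [ 3.7333 -1.9179  3.4451] turn units(8deg) [-0.0044 -0.0037  0.0047]
```

```bash
python3 -m crank '0.75 -0.38 0 0 0 0;0.75 -0.38 0 0 0 0;0.75 -0.38 0.5 0 0 0;0.75 -0.38 0.9 0 0 0;0.73 -0.39 0.9 0 0 0'
python3 -m crank '0 0 0.9 0 0 0;0 0 0.2 0 0 0;0 0 0 0 0 0'
python3 - <<'E'
from h import *
s=state();delta([.509,.2318,.10],toolR(48.5+90,0))
T=toolT();K=frame(s["eef_pos"]-[0,0,.0229],48.5)
ang=np.radians(48.5+30+60*np.arange(7))
hexw=[np.c_[.509+.0127*np.cos(ang),.2318+.0127*np.sin(ang),np.full(7,z)] for z in(.026,.037)]
for c,cr,k in (("side",(280,210,370,310),6),("scene",(130,150,230,250),6)):
    ci=arm.camera_info(c);im=arm.capture(c);overlay(c,ci,im.copy(),keywire(K)+hexw,"w_"+c,cr,k)
a=[cv2.resize(cv2.imread(f"pics/w_{c}.png"),(390,420)) for c in("side","scene")];cv2.imwrite("pics/w.png",np.hstack(a))
E
```

```text
clock: 22.3
eef_pos: [0.5097, 0.2324, 0.1227]
orientation: [[0.666, 0.746, 0.001], [0.746, -0.666, 0.001], [0.001, 0.0, -1.0]]
force: [-0.0, 0.0, -2.3]
finger_gap: 0.0124
clock: 22.6
eef_pos: [0.5084, 0.2314, 0.1001]
orientation: [[0.664, 0.747, -0.002], [0.747, -0.664, 0.0], [-0.001, -0.002, -1.0]]
force: [-0.0, 0.8, -2.1]
finger_gap: 0.0125
t 22.6 p [0.5084 0.2314 0.1001] F [-0.   0.8 -2.1] T [-0.07  0.05  0.03] gap 0.0125 q [ 12.3  15.1  99.4   0.   65.6 -36.1]
shift units (20mm) [0.0333 0.0072 0.0073] turn units(8deg) [-0.0127  0.0088 -0.0165]
```

View pics/w.png

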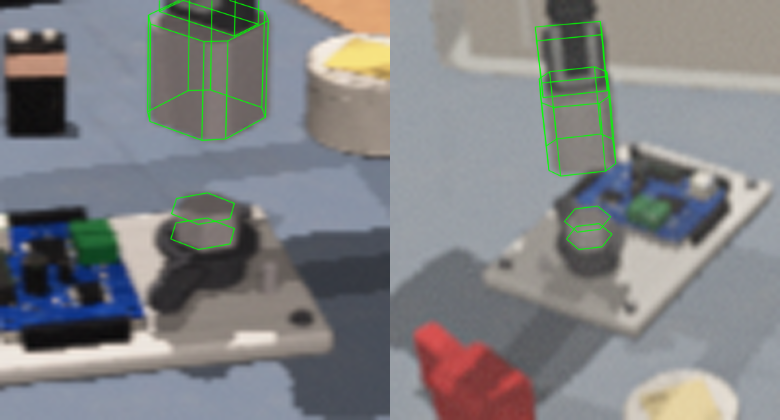

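```bash
python3 -m crank '0.03 0 0.8 0 0 0;0 0 0.8 0 0 0;0 0 0 0 0 0'
python3 - <<'E'
from h import *
s=state();delta([.509,.2318,.063],toolR(48.5+90,0))
for c,cr,k in (("side",(280,210,370,310),8),("scene",(130,150,230,250),8)):
    im=arm.capture(c);save(im,"x_"+c,cr,k)
a=[cv2.resize(cv2.imread(f"pics/x_{c}.png"),(390,420)) for c in("side","scene")];cv2.imwrite("pics/x.png",np.hstack(a))
E
```

```text
clock: 23.0
eef_pos: [0.5086, 0.2316, 0.068]
orientation: [[0.664, 0.748, -0.002], [0.748, -0.664, 0.0], [-0.001, -0.002, -1.0]]
force: [-0.5, -0.4, -3.4]
finger_gap: 0.0122
t 23.0 p [0.5086 0.2316 0.068 ] F [-0.5 -0.4 -3.4] T [ 0.01 -0.02 -0.  ] gap 0.0122 q [ 12.3  17.7 100.4   0.   62.  -36.1]
shift units (20mm) [0.0225 0.0078 0.2514] turn units(8deg) [-0.0137  0.0099 -0.0115]
```

View pics/x.png

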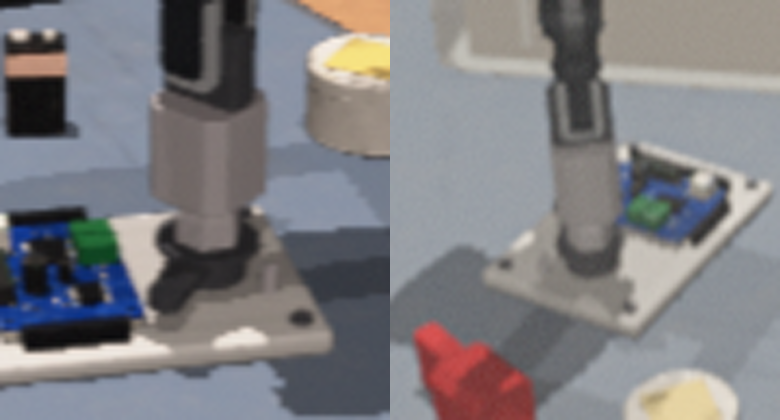

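In both views the key hangs centred over the head, with its mouth just above it. Lowering gently while watching the force.

```bash
python3 -m crank '0.02 0 0.15 0 0 0;0 0 0.1 0 0 0;0 0 0 0 0 0'
python3 -m crank '0 0 0.1 0 0 0;0 0 0 0 0 0'
python3 -m crank '0 0 0.1 0 0 0;0 0 0 0 0 0'
```

```text
clock: 23.4
eef_pos: [0.5099, 0.2324, 0.0641]
orientation: [[0.663, 0.749, 0.0], [0.749, -0.663, 0.001], [0.001, -0.0, -1.0]]
force: [-0.5, -0.1, -1.5]
finger_gap: 0.0123
clock: 23.6
eef_pos: [0.5096, 0.2324, 0.0617]
orientation: [[0.663, 0.749, -0.001], [0.749, -0.663, 0.001], [0.0, -0.001, -1.0]]
force: [-0.3, -0.3, -2.1]
finger_gap: 0.0119
clock: 23.8
eef_pos: [0.5096, 0.2325, 0.0598]
orientation: [[0.663, 0.749, -0.001], [0.749, -0.663, 0.001], [0.0, -0.001, -1.0]]
force: [-0.4, -1.1, 0.3]
finger_gap: 0.0122
```

```bash
python3 -m crank '0 0 0.1 0 0 0;0 0 0 0 0 0'
python3 -m crank '0 0 0.05 0 0 0;0 0 0 0 0 0'
```

```text
clock: 24.0
eef_pos: [0.5093, 0.2324, 0.0573]
orientation: [[0.663, 0.749, -0.001], [0.749, -0.663, 0.001], [-0.0, -0.001, -1.0]]
force: [-0.4, 0.8, -2.1]
finger_gap: 0.0122
clock: 24.2
eef_pos: [0.5093, 0.2324, 0.0564]
orientation: [[0.663, 0.749, -0.001], [0.749, -0.663, 0.001], [-0.0, -0.001, -1.0]]
force: [-1.5, 1.0, -3.0]
finger_gap: 0.0124
```

The mouth is already below the head's chamfer with no resistance, so the angle fits. Going on down to the seat.

```bash
python3 -m crank '0 0 0.1 0 0 0;0 0 0 0 0 0'
python3 -m crank '0 0 0.1 0 0 0;0 0 0 0 0 0'
python3 -m crank '0 0 0.1 0 0 0;0 0 0 0 0 0'
```

```text
clock: 24.4
eef_pos: [0.5094, 0.2324, 0.0544]
orientation: [[0.663, 0.749, -0.001], [0.749, -0.663, 0.001], [-0.0, -0.001, -1.0]]
force: [-2.6, 1.2, -2.6]
finger_gap: 0.0122
clock: 24.6
eef_pos: [0.5094, 0.2324, 0.0524]
orientation: [[0.663, 0.749, -0.001], [0.749, -0.663, 0.001], [-0.0, -0.001, -1.0]]
force: [-2.3, 0.5, -2.3]
finger_gap: 0.012
clock: 24.8
eef_pos: [0.5094, 0.2324, 0.0505]
orientation: [[0.663, 0.749, -0.001], [0.749, -0.663, 0.001], [-0.0, -0.001, -1.0]]
force: [-2.5, -0.2, -1.8]
finger_gap: 0.0124
```

```bash
python3 -m crank '0 0 0.05 0 0 0;0 0 0 0 0 0'
python3 -m crank '0 0 0.05 0 0 0;0 0 0 0 0 0'
python3 -m crank '0 0 0.05 0 0 0;0 0 0 0 0 0'
```

```text
clock: 25.0
eef_pos: [0.5095, 0.2324, 0.0497]
orientation: [[0.663, 0.749, -0.001], [0.749, -0.663, 0.001], [-0.0, -0.001, -1.0]]
force: [-3.8, -0.1, -0.7]
finger_gap: 0.0122
clock: 25.2
eef_pos: [0.5095, 0.2324, 0.0489]
orientation: [[0.663, 0.749, -0.001], [0.749, -0.663, 0.001], [0.0, -0.001, -1.0]]
force: [-4.5, -0.7, 1.9]
finger_gap: 0.0121
clock: 25.4
eef_pos: [0.5097, 0.2325, 0.0488]
orientation: [[0.663, 0.749, -0.001], [0.749, -0.663, 0.001], [-0.0, -0.001, -1.0]]
force: [-8.3, -1.9, 9.6]
finger_gap: 0.0121
```

The rim bottomed at TCP z 0.0488 (expected 0.0489 for fully home) with the force rising. Now turning clockwise in small steps with light pressure.

```bash
python3 -m crank '-0.015 -0.015 -0.05 0 0 0.4;0 0 0 0 0 0.5;0 0 0 0 0 0.5'
python3 -c "
from h import *;state()"
python3 -m crank '0 0 0 0 0 0.5;0 0 0 0 0 0.5;0 0 0 0 0 0.5'
python3 -c "
from h import *;state()"
```

```text
clock: 25.7
eef_pos: [0.5088, 0.2321, 0.0489]
orientation: [[0.797, 0.604, -0.001], [0.604, -0.797, 0.0], [-0.001, -0.001, -1.0]]
force: [-7.0, -0.2, 3.7]
finger_gap: 0.0125
t 25.7 p [0.5088 0.2321 0.0489] F [-7.  -0.2  3.7] T [-0.3   1.32  0.23] gap 0.0125 q [ 12.4  19.4 100.8   0.   59.9 -24.8]
clock: 26.0
eef_pos: [0.5088, 0.2321, 0.0489]
orientation: [[0.905, 0.425, -0.001], [0.425, -0.905, -0.0], [-0.001, -0.001, -1.0]]
force: [-7.1, -1.9, 2.4]
finger_gap: 0.0121
t 26.0 p [0.5088 0.2321 0.0489] F [-7.1 -1.9  2.4] T [-0.33  1.3   0.3 ] gap 0.0121 q [ 12.4  19.4 100.8   0.   59.9 -12.8]
```

```bash
python3 -m crank '-0.03 -0.01 0 0 0 0.5;0 0 0 0 0 0.5;0 0 0 0 0 0.5'
python3 -c "
from h import *;state()
for c,cr in (('side',(230,210,400,310)),('scene',(110,130,250,260))): save(arm.capture(c),'y_'+c,cr,4)"

```

```text
clock: 26.3
eef_pos: [0.5086, 0.232, 0.0489]
orientation: [[0.974, 0.228, -0.0], [0.228, -0.974, 0.0], [-0.0, -0.0, -1.0]]
force: [-5.1, -1.6, 2.2]
finger_gap: 0.0123
t 26.3 p [0.5086 0.232  0.0489] F [-5.1 -1.6  2.2] T [-0.28  0.96  0.25] gap 0.0123 q [ 12.4  19.4 100.9   0.   59.8  -0.8]
```

View pics/y_side.png

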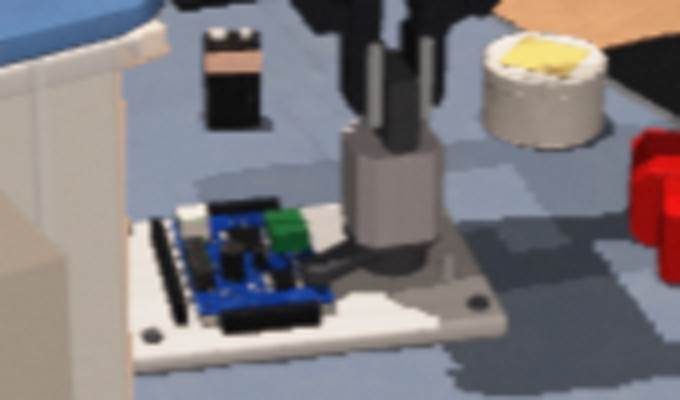

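The key sits home on the flange and the toe is swinging towards the board. Continuing to the stop while watching the torque.

```bash
python3 -m crank '-0.02 0 0 0 0 0.5;0 0 0 0 0 0.5;0 0 0 0 0 0.5'
python3 -c "
from h import *;state()"
python3 -m crank '0 0 0 0 0 0.5;0 0 0 0 0 0.25;0 0 0 0 0 0'
python3 -c "
from h import *;state()"
```

```text
clock: 26.7
eef_pos: [0.5086, 0.232, 0.0489]
orientation: [[1.0, 0.022, 0.0], [0.022, -1.0, 0.0], [0.0, -0.0, -1.0]]
force: [-4.3, -2.2, 1.0]
finger_gap: 0.0122
t 26.7 p [0.5086 0.232  0.0489] F [-4.3 -2.2  1. ] T [-0.33  0.83  0.3 ] gap 0.0122 q [ 12.3  19.3 100.9   0.   59.7  11.1]
clock: 27.0
eef_pos: [0.5086, 0.232, 0.049]
orientation: [[0.997, -0.081, 0.0], [-0.081, -0.997, 0.0], [0.0, -0.0, -1.0]]
force: [-4.4, -1.3, -0.9]
finger_gap: 0.0124
t 27.0 p [0.5086 0.232  0.049 ] F [-4.4 -1.3 -0.9] T [-0.35  0.75  0.17] gap 0.0124 q [ 12.3  19.3 100.9   0.   59.7  17. ]
```

```bash
python3 -m crank '0 0 0.02 0 0 0.25;0 0 0 0 0 0'
python3 -c "
from h import *;state()"
python3 -m crank '0 0 0 0 0 0.25;0 0 0 0 0 0'
python3 -c "
from h import *;state()"
python3 -m crank '0 0 0 0 0 0.25;0 0 0 0 0 0'
python3 -c "
from h import *;state()"
```

```text
clock: 27.2
eef_pos: [0.5086, 0.232, 0.0489]
orientation: [[0.993, -0.115, 0.0], [-0.115, -0.993, 0.0], [0.0, -0.0, -1.0]]
force: [-5.2, -2.3, 4.5]
finger_gap: 0.0125
t 27.2 p [0.5086 0.232  0.0489] F [-5.2 -2.3  4.5] T [-0.5   0.95  0.16] gap 0.0125 q [ 12.3  19.3 100.9   0.   59.7  19. ]
clock: 27.4
eef_pos: [0.5086, 0.232, 0.0489]
orientation: [[0.989, -0.15, 0.0], [-0.15, -0.989, 0.0], [0.0, -0.0, -1.0]]
force: [-5.1, -2.7, 3.6]
finger_gap: 0.0123
t 27.4 p [0.5086 0.232  0.0489] F [-5.1 -2.7  3.6] T [-0.44  1.02  0.2 ] gap 0.0123 q [ 12.3  19.3 100.9   0.   59.7  21. ]
clock: 27.6
eef_pos: [0.5086, 0.232, 0.0489]
orientation: [[0.983, -0.184, 0.0], [-0.184, -0.983, 0.0], [0.0, -0.0, -1.0]]
force: [-4.0, -2.2, 4.3]
finger_gap: 0.0124
t 27.6 p [0.5086 0.232  0.0489] F [-4.  -2.2  4.3] T [-0.5   1.02  0.16] gap 0.0124 q [ 12.3  19.3 100.9   0.   59.7  23. ]
```

```bash
python3 -m crank '0 0 0 0 0 0.25;0 0 0 0 0 0'
python3 -c "
from h import *;state()"
python3 -m crank '0 0 0 0 0 0.25;0 0 0 0 0 0'
python3 -c "
from h import *;state()"
python3 -m crank '0 0 0 0 0 0.25;0 0 0 0 0 0'
python3 -c "
from h import *;state()
for c,cr in (('side',(230,210,400,310)),('scene',(110,130,250,260))): save(arm.capture(c),'z_'+c,cr,4)"
```

```text
clock: 27.8
eef_pos: [0.5086, 0.232, 0.0489]
orientation: [[0.976, -0.219, 0.0], [-0.219, -0.976, 0.0], [0.0, -0.0, -1.0]]
force: [-5.0, -2.8, 4.0]
finger_gap: 0.0122
t 27.8 p [0.5086 0.232  0.0489] F [-5.  -2.8  4. ] T [-0.49  0.99  0.17] gap 0.0122 q [ 12.3  19.3 100.9   0.   59.7  25. ]
clock: 28.0
eef_pos: [0.5086, 0.232, 0.0489]
orientation: [[0.968, -0.253, 0.0], [-0.253, -0.968, 0.0], [0.0, -0.0, -1.0]]
force: [-5.1, -2.5, 3.1]
finger_gap: 0.0123
t 28.0 p [0.5086 0.232  0.0489] F [-5.1 -2.5  3.1] T [-0.48  1.01  0.13] gap 0.0123 q [ 12.3  19.3 100.9   0.   59.7  27. ]
clock: 28.2
eef_pos: [0.5086, 0.232, 0.0489]
orientation: [[0.958, -0.286, 0.0], [-0.286, -0.958, 0.0], [0.0, -0.0, -1.0]]
force: [-5.2, -2.0, 3.5]
finger_gap: 0.0123
t 28.2 p [0.5086 0.232  0.0489] F [-5.2 -2.   3.5] T [-0.49  1.    0.14] gap 0.0123 q [ 12.3  19.3 100.9   0.   59.7  29. ]
```

View pics/z_side.png

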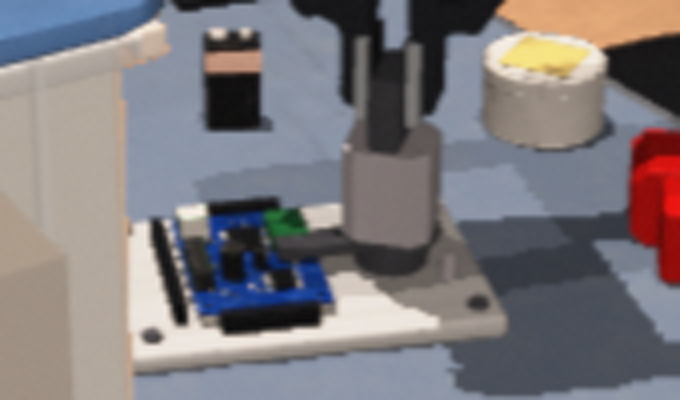

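```bash
python3 - <<'E'
from h import *
for a in (5,9.5,15,20,25,30):
    r=np.radians(a);p=proj("side",[[.509+.049*np.cos(r),.232+.049*np.sin(r),.025],[.509+.02*np.cos(r),.232+.02*np.sin(r),.025]]);print(a,((p-[230,210])*4).round().tolist(), ((proj("scene",[[.509+.049*np.cos(r),.232+.049*np.sin(r),.025]])-[110,130])*4).round())
E
```

```text
5 [[265.0, 229.0], [336.0, 225.0]] [[338. 263.]]
9.5 [[266.0, 233.0], [337.0, 227.0]] [[332. 261.]]
15 [[269.0, 239.0], [338.0, 229.0]] [[325. 259.]]
20 [[272.0, 244.0], [339.0, 231.0]] [[318. 258.]]
25 [[277.0, 249.0], [341.0, 233.0]] [[311. 257.]]
30 [[282.0, 254.0], [343.0, 235.0]] [[304. 256.]]
```

```bash
python3 -m crank '0 0 0 0 0 0.25;0 0 0 0 0 0.25;0 0 0 0 0 0'
python3 -c "
from h import *;state()"
python3 -m crank '0 0 0 0 0 0.25;0 0 0 0 0 0.25;0 0 0 0 0 0'
python3 -c "
from h import *;state()
for c,cr in (('side',(230,210,400,310)),('scene',(110,130,250,260))): save(arm.capture(c),'aa_'+c,cr,4)"
```

```text
clock: 28.6
eef_pos: [0.5086, 0.232, 0.0489]
orientation: [[0.936, -0.352, 0.0], [-0.352, -0.936, 0.0], [0.0, -0.0, -1.0]]
force: [-4.4, -2.2, 5.0]
finger_gap: 0.0123
t 28.6 p [0.5086 0.232  0.0489] F [-4.4 -2.2  5. ] T [-0.49  1.01  0.25] gap 0.0123 q [ 12.4  19.3 100.9   0.   59.7  33. ]
clock: 28.9
eef_pos: [0.5085, 0.232, 0.0489]
orientation: [[0.909, -0.416, 0.0], [-0.416, -0.909, -0.0], [0.0, -0.0, -1.0]]
force: [-5.3, -2.7, 4.6]
finger_gap: 0.0125
t 28.9 p [0.5085 0.232  0.0489] F [-5.3 -2.7  4.6] T [-0.53  1.01  0.52] gap 0.0125 q [ 12.4  19.3 100.9  -0.   59.7  36.9]
```

View pics/aa_side.png

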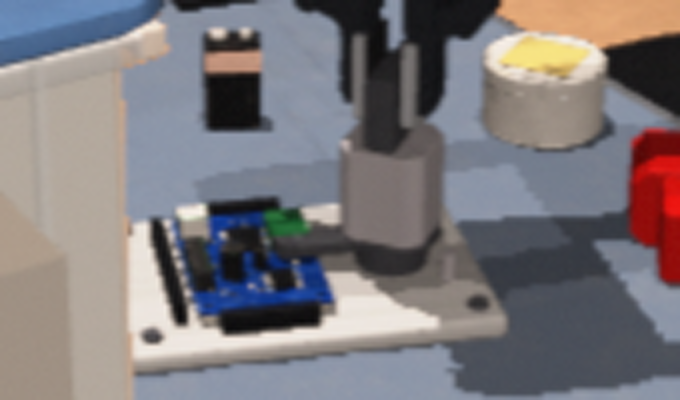

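Torque has risen to 0.52 N·m, above the 0.25 friction. One more small step to confirm the stop, and a diff of the toe.

```bash
python3 -m crank '0 0 0 0 0 0.25;0 0 0 0 0 0'
python3 -c "
from h import *;state()"
python3 -m crank '0 0 0 0 0 0.25;0 0 0 0 0 0'
python3 - <<'E'
from h import *
state()
im=arm.capture("side");save(im,"ab",(280,225,360,285),6)
a=cv2.imread("pics/z_side.png");b=cv2.imread("pics/aa_side.png")
im4=cv2.resize(im[210:310,230:400],None,fx=4,fy=4,interpolation=cv2.INTER_CUBIC)[:,:,::-1]
cv2.imwrite("pics/ac.png",np.vstack([x[190:280,230:470] for x in (a,b,im4)]))
E
```

```text
clock: 29.2
eef_pos: [0.5085, 0.232, 0.0489]
orientation: [[0.894, -0.447, 0.0], [-0.447, -0.894, -0.0], [0.0, -0.0, -1.0]]
force: [-5.3, -2.3, 3.0]
finger_gap: 0.0124
t 29.2 p [0.5085 0.232  0.0489] F [-5.3 -2.3  3. ] T [-0.56  0.99  0.53] gap 0.0124 q [ 12.4  19.3 100.9  -0.   59.7  38.9]
clock: 29.4
eef_pos: [0.5086, 0.232, 0.0489]
orientation: [[0.878, -0.478, 0.0], [-0.478, -0.878, -0.0], [0.0, -0.0, -1.0]]
force: [-5.0, -3.2, 4.6]
finger_gap: 0.0119
t 29.4 p [0.5086 0.232  0.0489] F [-5.  -3.2  4.6] T [-0.53  1.02  0.39] gap 0.0119 q [ 12.4  19.3 100.9  -0.   59.7  40.9]
```

View pics/ac.png

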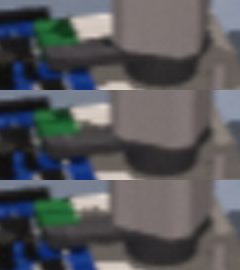

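View pics/ab.png

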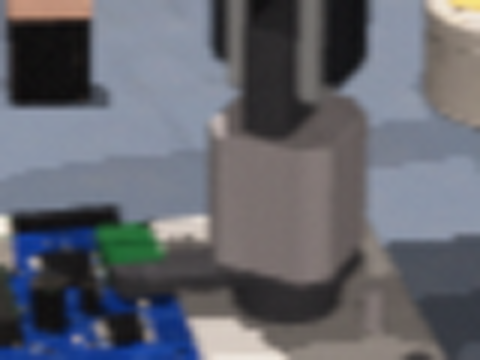

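The toe looks unchanged over the last 12° of tool turn while the torque saturates at about 0.5 N·m, so the clamp is at its stop and the pads are slipping on the blade. I'll release, rise and check from above.

```bash
python3 -m crank '0 0 0 0 0 -0.3;0 0 0 0 0 0;0 0 0 0 0 0;0 0 0 0 0 0' -0.5
python3 -c "
from h import *;state()"
python3 -m crank '0 0 -0.5 0 0 0;0 0 -1 0 0 0;0 0 -1 0 0 0;0 0 -1 0 0 0;0 0 -1 0 0 0'
python3 - <<'E'
from h import *
s=state();delta([.487,.15,.167],toolR(109.4,0))
save(arm.capture("wrist"),"ad_wrist",None,1.4)
E
```

```text
clock: 29.85
eef_pos: [0.5091, 0.2324, 0.0488]
orientation: [[0.896, -0.444, 0.001], [-0.444, -0.896, 0.001], [0.001, -0.002, -1.0]]
force: [-0.2, 0.8, -0.6]
finger_gap: 0.0638
t 29.85 p [0.5091 0.2324 0.0488] F [-0.2  0.8 -0.6] T [-0.   -0.01 -0.04] gap 0.0638 q [ 12.4  19.4 100.9   0.1  59.7  38.7]
clock: 30.35
eef_pos: [0.5086, 0.2323, 0.1401]
orientation: [[0.896, -0.443, 0.001], [-0.443, -0.896, 0.001], [0.0, -0.001, -1.0]]
force: [1.1, -0.1, 0.0]
finger_gap: 0.0639
t 30.35 p [0.5086 0.2323 0.1401] F [ 1.1 -0.1  0. ] T [-0.02 -0.04 -0.01] gap 0.0639 q [12.4 12.1 97.9  0.1 69.9 38.7]
shift units (20mm) [ 0.8556  4.1654 -1.3485] turn units(8deg) [-0.008  -0.0055 -5.7156]
```

View pics/ad_wrist.png

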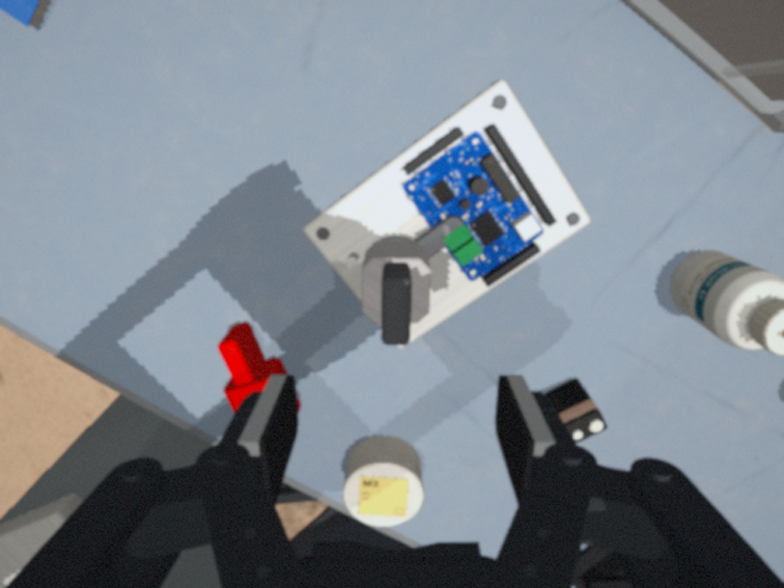

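```bash
python3 - <<'E'
from h import *
im=arm.capture("wrist");save(im,"ae",(255,140,345,215),8)
ci=arm.camera_info("wrist")
im=arm.capture("wrist")
for a,col in ((9.5,(0,255,0)),(15,(255,255,0)),(20,(255,0,0))):
    r=np.radians(a);d=np.array([np.cos(r),np.sin(r)]);n=np.array([-d[1],d[0]]);o=np.array([.509,.232])
    L=[np.array([[*(o+.018*d+s*.007*n),.025],[*(o+.042*d+s*.007*n),.025]]) for s in(1,-1)]
    th=np.linspace(-np.pi/2,np.pi/2,12);L.append(np.array([[*(o+.042*d+.007*(np.cos(t)*d+np.sin(t)*n)),.025] for t in th]))
    overlay("wrist",ci,im.copy(),L,f"af_{int(a)}",(255,140,345,215),5,col)
cv2.imwrite("pics/af.png",np.vstack([np.hstack([cv2.imread(f"pics/af_{a}.png")[:,:390] for a in(9,15)])]))
E
```

```text
(no output)
```

View pics/ae.png

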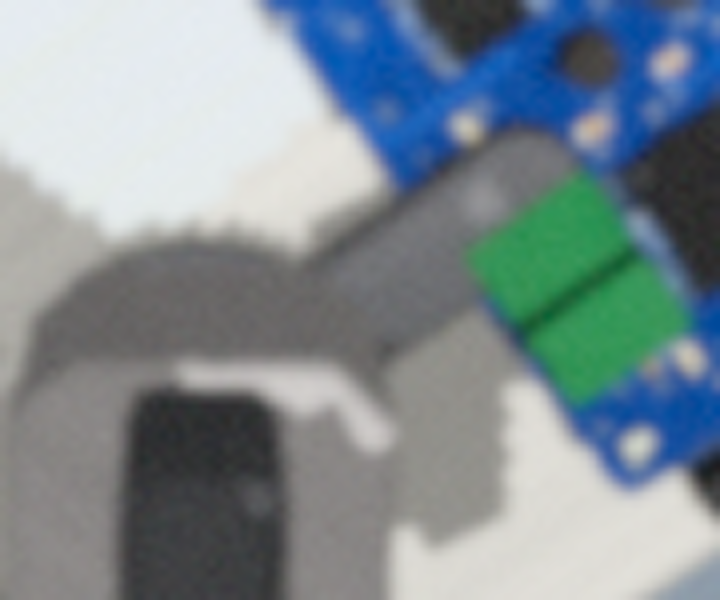

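View pics/af.png

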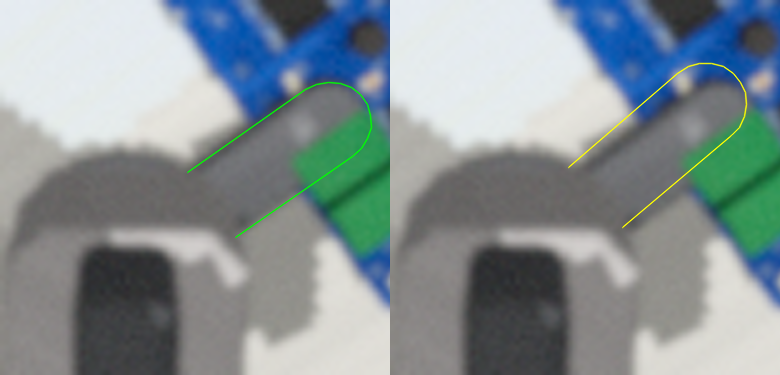

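The toe lies over the board along the fixture's +x. The 9.5° outline fits and the 15° one does not, so it is at the stop. Backing away, then checking that the key is home and the other things are undisturbed.

```bash
python3 -m crank '0 0 -1 0 0 0;0 0 -1 0 0 0;0 0.5 -1 0 0 0;0 1 -0.5 0 0 0;0 1 0 0 0 0' -1
python3 -m crank '0 1 0 0 0 0;0 1 0 0 0 0;0 0 0 0 0 0;0 0 0 0 0 0'
python3 - <<'E'
from h import *
state()
im=arm.capture("scene");save(im,"ag_scene",(60,80,480,300),1.8)
ci=arm.camera_info("side");im=arm.capture("side")
o=[]
for z in(.026,.030):
    overlay("side",ci,im.copy(),keywire(frame([.5105,.2345,z],-18)),f"ag_{z}",(280,215,360,290),5);o.append(cv2.imread(f"pics/ag_{z}.png"))
cv2.imwrite("pics/ag_side.png",np.hstack(o))
for n in ("screw_tin","battery_9v","big_cap","flux_bottle"):
    for c in("scene","side"):
        for x in arm.tip_of(c,n)[:1]: print(n,c,np.round(x["uv"],1),round(x["conf"],2))
E
```

```text
clock: 31.0
eef_pos: [0.4865, 0.1871, 0.2091]
orientation: [[0.897, -0.443, 0.001], [-0.443, -0.897, 0.001], [0.001, -0.001, -1.0]]
force: [0.5, 0.2, 0.4]
finger_gap: 0.0857
clock: 31.4
eef_pos: [0.4683, 0.1514, 0.2077]
orientation: [[0.896, -0.444, -0.001], [-0.444, -0.896, 0.001], [-0.001, -0.001, -1.0]]
force: [0.6, 0.3, 0.5]
finger_gap: 0.0854
t 31.4 p [0.4683 0.1514 0.2077] F [0.6 0.3 0.5] T [ 0.01  0.   -0.05] gap 0.0854 q [  4.   -0.5 103.5   0.1  77.1  30.4]
screw_tin scene [206.2 260.8] 0.87
screw_tin side [288.9 204. ] 0.66
battery_9v scene [251.2 228.8] 0.59
battery_9v side [290.6 238.1] 0.64
big_cap scene [326.  203.4] 0.69
flux_bottle scene [263.8 195.3] 0.92
flux_bottle side [363.2 242. ] 0.4
```

View pics/ag_side.png

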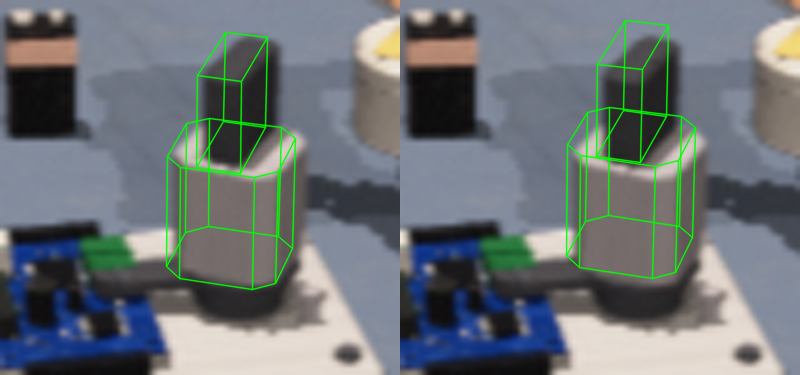

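View pics/ag_scene.png

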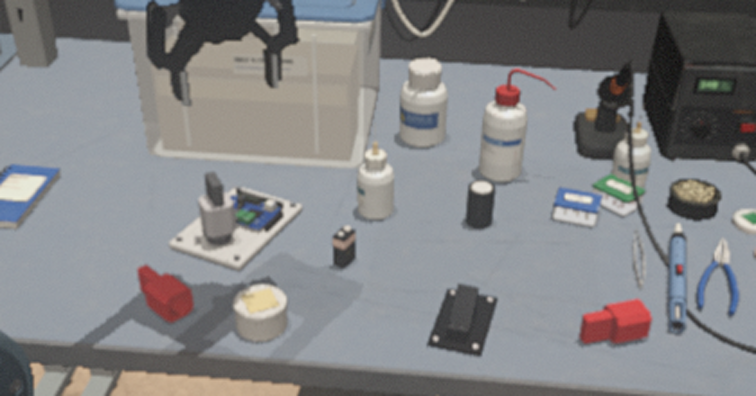

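The key stands home on the head: the 26 mm wireframe matches its rim heights and the 30 mm one is clearly too high. The tin, battery, capacitor and bottle are where they were, within 2–3 px. The arm is clear, so I'm handing in.

```bash
python3 -c "
from cell import arm
print(arm.finish_job(), arm.sense()['clock'])"
```

```text
the job is handed in; nothing more can be done
the job is handed in; nothing more can be done
```

The job is handed in at about 31.7 s of the 64 s allowed. The clamp is at its stop with the toe over the board, and the key is left on the head.

**What I did:** I took the grey key from its rest and stood it mouth down on free bench at about (0.50, 0.01). I let go, then took it again from above by its flat grip. I measured the hexagon's angle in the wrist picture and set the key to match, so it dropped over the head without searching. I then turned it clockwise to the stop, let go and backed away.

**Last checks:**
- **Key home:** the rim bottomed 0.1 mm from the expected height, and the side view fits a key with its rim at 26 mm. The overlay's height matches, but I had drawn it a few millimetres off to the side.
- **Clamp at the stop:** the toe lies along the fixture's +x in the wrist picture; the 9.5° outline fits and the 15° one does not. The turning torque levelled off at about 0.5 N·m, against about 0.25 N·m of friction.
- **Other things:** in the scene camera the bottle, tin, battery and capacitor show within about 3 pixels of where they started. The side camera's network gave wrong, low-confidence matches for the tin and bottle, so I did not use those.

**What went wrong or disagreed:**
- **First attempt at the flat grip:** the jaws shut on top of the blade, because the real fingertips sit about 25 mm behind the reported tool point. The key stayed upright and unmoved, and I gripped it lower the second time.
- **Turning at the stop:** the pads appear to have slipped a little on the blade during the last few degrees.

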